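# Trace the unchecked cams and cover them

## Robot

A 6-joint arm with a two-finger parallel gripper is mounted at the origin on the work surface. World frame = base frame: x ahead of the robot, y to its left, z up, the work surface at z = 0. Lengths are in mm, angles in degrees, forces in N, time in s.
With the tool pointing down it reaches from about 250 to 800 mm from the base axis. Payload 8.5 kg.
Tool frame: the origin (TCP) lies at the very end of the fingers, on their centre line; the grasp point (between the pads) lies 19 mm behind it; z points along the fingers, y is the line along which they close (so a half turn about z gives the same grasp; the last joint's range is limited). The gripper opens to 85 mm and grips with 20 to 120 N. Pads are 22 mm wide; open, the fingers measure 114 mm over their backs; the gripper's body (76 mm by 85 mm) begins 54 mm behind the grasp point. The pads swing forward as they close: fully open they stand 13 mm farther back than shut.
Start: joints at [75.229, 13.648, -0.773, 75.585, 0, 90], TCP at [133.838, 507.608, 231.276] pointing down, gripper open.
Joint ranges: [-152.45, 152.45], [-59.26, 108.67], [-65.41, 83.53], [-104.44, 129.93], [-82.83, 76.93], [-180, 180]. Speed limits (degrees/s): [127.2, 127.2, 159.86, 180, 180, 180].

## Interface

Orientations are given as a 3x3 rotation matrix whose columns are the frame's x, y, z axes.
In Python, from rig import telemetry, cams, job_done gives the robot as it stands.
- The arm moves only by the shell command python3 -m inch 'ROWS' [FORCE]. ROWS is JSON, a list that holds one entry, the list of rows, each a list of 7 numbers: the shift along the tool's x, y, z in m, then the turn, a rotation vector about the tool's x, y, z in degrees, then the opening, from 0 (shut) to 1 (fully open). In form: [[[tx, ty, tz, wx, wy, wz, grip], ...]]. A call has 1 to 8 rows; each row shifts and turns the commanded pose from where the row before left it, along the tool's axes as they then stand; what a row does not reach is not made up. A row lasts 1/10 s, in which the tool goes at most 50 mm and 8.59 degrees, less where a joint would pass 70% of its speed; a pose out of reach is approached as far as the arm can. A call with a gripper value outside its range is refused whole. The fingers move at their own pace and stop on an object; FORCE is the grip in N (left out, the last holds). Time passes only in rows, so rows that do not move let the fingers close. It gives the time, the measured TCP pose, the force, the opening and the grip force at its end, in the units of the state.
- telemetry.state(): the state, without advancing time (a new reading comes with each control period).
- cams.capture(name): name is "side" or "top" or "wrist"; returns a dict with "color" (384x512x3 uint8, red, green, blue), "K" (3x3 intrinsics, pixels), "camera_from_world" (4x4, takes a point from world to camera coordinates). Camera axes: x right, y down, z forward; pixel columns grow to the right and rows downward; lengths in mm; the calibration is good to about 2 mm. The wrist camera is an equidistant fisheye: a pixel r from the principal point sees the ray r / f radians off the axis. A picture is of the moment at which its call begins. There is no depth.
- job_done(): hands the job in; it is judged then, once.
The state is a dict: "time_s": time; "q": joint angles; "joint_vel": joint speeds; "joint_torque": joint torques, N m; "position": TCP position; "eef_rot": TCP orientation; "ft_force": force on the tool from outside, world axes, zero at the start; "wrist_torque": the same for the moment, N m; "gripper_width": finger opening in mm; "finger_force": force on a finger pad.
Only numpy, scipy, OpenCV 4.12 (cv2) and the standard library are available. Lean on these libraries where they do the work, as an engineer would, in place of code of your own. Each camera call takes 0.05 s, during which the arm holds its last target. There are 200 camera calls.

## Task

Check every cam whose drag pointer still stands at the start of its travel, the smallest such cam first: with the stylus from the stand, run the pin along the cam's brass edge counter-clockwise (seen from above), behind the pointer and pushing it ahead, over the nose and on until the pointer is at its far stop, in one unbroken pass with the pin held against the edge all the way. Do not touch with the stylus a cam whose pointer is already at its far stop: that one is checked. Finish with the stylus back in its stand and every cam on the bench, checked earlier or now, under a dust cover that sits flat and centred on its base, and leave the bottle, box and circuit board alone.

Things in the scene. Friction and masses are not known exactly. Their poses are not given: they have to be found in the camera images.
- station_a: cam inspection station, 2.8 kg, standing on the bench by its own weight (may be absent): a round dark steel base, diameter 136 mm, 10 mm thick, with an aluminium plinth, diameter 108 mm, 8 mm high, on it; a flat brass cam is fixed on the plinth. Origin: centre of the base's underside. All stations look alike but for the size of the cam.
- cam_a: the pear-shaped brass cam of station_a, fixed, 22 mm thick, 56 mm long. Origin: on the shaft axis (the station's axis) at the cam's underside, 18 mm above the bench; x points to the nose, z up. Outline: the hull of a circle of radius 24 mm about the origin and a circle of radius 14 mm centred 18 mm along x, joined by straight tangent flanks. A shaft of 12 mm diameter stands 12 mm above its top.
- cam_a_waist (a point): point on the cam's centre line, 9 mm along the cam's x from its origin, at its underside
- cam_a_nose (a point): centre of the cam's nose circle, 18 mm along the cam's x from its origin, at its underside
- pointer_a (a joint): angle (rad) of the black drag pointer that turns about the station's axis just above the cam and stays where it is pushed (friction about 0.02 N m). The bar is 6 mm wide, reaches 50 mm from the axis, and lies 43 to 49 mm above the bench. 0: start of its travel, pointing 2.5 rad clockwise (from above) of the cam's nose; grows counter-clockwise; 2.5: over the nose; 5.0: far stop. A cam not yet checked starts at 0 to 0.5, a checked one at 4.9 or more.
- station_b: cam inspection station, 2.8 kg, standing on the bench by its own weight (may be absent): a round dark steel base, diameter 136 mm, 10 mm thick, with an aluminium plinth, diameter 108 mm, 8 mm high, on it; a flat brass cam is fixed on the plinth. Origin: centre of the base's underside. All stations look alike but for the size of the cam.
- cam_b: the pear-shaped brass cam of station_b, fixed, 22 mm thick, 72 mm long. Origin: on the shaft axis (the station's axis) at the cam's underside, 18 mm above the bench; x points to the nose, z up. Outline: the hull of a circle of radius 30 mm about the origin and a circle of radius 18 mm centred 24 mm along x, joined by straight tangent flanks. A shaft of 12 mm diameter stands 12 mm above its top.
- cam_b_waist (a point): point on the cam's centre line, 12 mm along the cam's x from its origin, at its underside
- cam_b_nose (a point): centre of the cam's nose circle, 24 mm along the cam's x from its origin, at its underside
- pointer_b (a joint): angle (rad) of the black drag pointer that turns about the station's axis just above the cam and stays where it is pushed (friction about 0.02 N m). The bar is 6 mm wide, reaches 50 mm from the axis, and lies 43 to 49 mm above the bench. 0: start of its travel, pointing 2.5 rad clockwise (from above) of the cam's nose; grows counter-clockwise; 2.5: over the nose; 5.0: far stop. A cam not yet checked starts at 0 to 0.5, a checked one at 4.9 or more.
- station_c: cam inspection station, 2.8 kg, standing on the bench by its own weight (may be absent): a round dark steel base, diameter 136 mm, 10 mm thick, with an aluminium plinth, diameter 108 mm, 8 mm high, on it; a flat brass cam is fixed on the plinth. Origin: centre of the base's underside. All stations look alike but for the size of the cam.
- cam_c: the pear-shaped brass cam of station_c, fixed, 22 mm thick, 64 mm long. Origin: on the shaft axis (the station's axis) at the cam's underside, 18 mm above the bench; x points to the nose, z up. Outline: the hull of a circle of radius 27 mm about the origin and a circle of radius 16 mm centred 21 mm along x, joined by straight tangent flanks. A shaft of 12 mm diameter stands 12 mm above its top.
- cam_c_waist (a point): point on the cam's centre line, 10.5 mm along the cam's x from its origin, at its underside
- cam_c_nose (a point): centre of the cam's nose circle, 21 mm along the cam's x from its origin, at its underside
- pointer_c (a joint): angle (rad) of the black drag pointer that turns about the station's axis just above the cam and stays where it is pushed (friction about 0.02 N m). The bar is 6 mm wide, reaches 50 mm from the axis, and lies 43 to 49 mm above the bench. 0: start of its travel, pointing 2.5 rad clockwise (from above) of the cam's nose; grows counter-clockwise; 2.5: over the nose; 5.0: far stop. A cam not yet checked starts at 0 to 0.5, a checked one at 4.9 or more.
- cover1_mid (a point): round dust cover with clear wall and white top, open below, loose, 0.12 kg: outer diameter 126 mm, wall 3 mm, inner height 48 mm, top 3 mm thick, centred on it a grey knob, diameter 24, 32 mm high (whole height 83 mm). This point: on its axis, half-way up (41.5 mm above its rim; the knob spans 9.5 to 41.5 mm above this point). Rim down at the start. All alike; each fits any station, standing on the dark base around the plinth (6 mm play all round).
- cover2_mid (a point): round dust cover with clear wall and white top, open below, loose, 0.12 kg: outer diameter 126 mm, wall 3 mm, inner height 48 mm, top 3 mm thick, centred on it a grey knob, diameter 24, 32 mm high (whole height 83 mm). This point: on its axis, half-way up (41.5 mm above its rim; the knob spans 9.5 to 41.5 mm above this point). Rim down at the start. All alike; each fits any station, standing on the dark base around the plinth (6 mm play all round).
- cover3_mid (a point): round dust cover with clear wall and white top, open below, loose, 0.12 kg: outer diameter 126 mm, wall 3 mm, inner height 48 mm, top 3 mm thick, centred on it a grey knob, diameter 24, 32 mm high (whole height 83 mm). This point: on its axis, half-way up (41.5 mm above its rim; the knob spans 9.5 to 41.5 mm above this point). Rim down at the start. All alike; each fits any station, standing on the dark base around the plinth (6 mm play all round).
- stylus_mid (a point): tracing stylus, loose, 0.09 kg, 100 mm long, upright in its stand. From below: steel pin of 10 mm diameter with a round end, 45 mm long; round flange of 34 mm diameter, 5 mm thick; black square handle 22 x 22 mm, 50 mm high. This point: on its axis, half-way up (50 mm above the pin's end, at the flange's top and the handle's foot); x and y are square to the handle's sides, z up along the handle.
- stylus: the same stylus; its origin is the bottom end of the pin
- stand: stylus stand, fixed: grey block 80 x 80 mm, 50 mm high, with a through hole of 18 mm diameter down its centre; the stylus hangs in it by its flange, pin's end 5 mm above the bench. Origin: centre of the underside.
- bottle: bystander: white dispenser bottle, 52 mm diameter, 120 mm high; origin at its underside
- wipes: bystander: green box of wipes, 90 x 120 x 70 mm; origin at its underside
- board: bystander: small circuit board, 100 x 70 mm; origin at its underside
Things that resemble listed ones, but are neither listed nor needed, are in the scene too. Of the things shaped like the stand, the grey one is meant.

How it is judged:
By the outcome, as a careful person would: the job done as asked, in the order asked, and still so for the second after the job is handed in, with the robot touching nothing.
Of station_a, station_b, station_c only 2 to 3 are there at a start; the rules pass over those that are not, and their reading is None.
At some moment in a run one of cover1, cover2, cover3 may be knocked a few centimetres aside while the robot is not near it.
It also fails if it takes over 210 s, if anything falls off the work surface, if the arm or the gripper's body presses on something with over 40 N, if the wrist force passes 120 N, or if a joint passes its speed limit or range.

## Working session

There is one attempt and no reset: what is moved stays moved. The work goes in short steps, Python scripts to look and compute and a shell command to move; the robot and the scene stay as the last step left them, time stands still between calls to the robot, and variables do not carry over. Pictures are saved under pics/ and viewed, at most 14 in all, crops included, and the job is handed in when it is done.

```bash
ls; mkdir -p pics; python3 - <<'E'
from rig import telemetry, cams
import cv2
s=telemetry.state();print(s)
for n in ("top","side"):
    c=cams.capture(n);cv2.imwrite(f"pics/{n}0.png",cv2.resize(c["color"][:,:,::-1],(800,600),interpolation=cv2.INTER_CUBIC));print(c["K"],c["camera_from_world"])
E
```

```text
pics
{'time_s': 0.0, 'q': array([ 7.52295441e+01,  1.36811675e+01, -8.18671259e-01,  7.55827076e+01,
       -3.87401532e-05,  9.00014626e+01]), 'joint_vel': array([-0.0672761 ,  0.00506116,  0.07902421, -0.1214859 , -0.0055974 ,
       -0.00151343]), 'joint_torque': array([-9.28189584e-04, -5.38790667e+01,  3.46437871e+01,  1.82341423e-02,
        1.18051180e-04, -5.46608391e-06]), 'position': array([133.74062668, 507.24605879, 230.66393836]), 'eef_rot': array([[-9.66948470e-01,  2.54971609e-01, -3.66649862e-04],
       [ 2.54971872e-01,  9.66947467e-01, -1.39326914e-03],
       [-7.12919225e-07, -1.44070487e-03, -9.99998962e-01]]), 'ft_force': array([-0.11195012, -0.54348046,  0.2289942 ]), 'wrist_torque': array([-0.03424525, -0.03216831,  0.02081515]), 'finger_force': 0.0, 'gripper_width': 85.48027962014235}
[[358.28695188   0.         254.07472925]
 [  0.         358.28695188 189.9583345 ]
 [  0.           0.           1.        ]] [[-2.66439772e-02 -9.99550899e-01 -1.37149134e-02  1.42314556e+01]
 [-9.91374591e-01  2.81822302e-02 -1.27992896e-01  5.55976393e+02]
 [ 1.28321931e-01  1.01863769e-02 -9.91680251e-01  9.93335855e+02]
 [ 0.00000000e+00  0.00000000e+00  0.00000000e+00  1.00000000e+00]]
[[403.69398661   0.         258.50666879]
 [  0.         403.69398661 187.98160581]
 [  0.           0.           1.        ]] [[-9.39450635e-01 -3.42677137e-01  2.21002393e-03  5.07925811e+02]
 [-2.68602409e-01  7.32339009e-01 -6.25725436e-01  1.94705782e+02]
 [ 2.12803315e-01 -5.88431776e-01 -7.80040252e-01  9.71887424e+02]
 [ 0.00000000e+00  0.00000000e+00  0.00000000e+00  1.00000000e+00]]
```

View pics/top0.png

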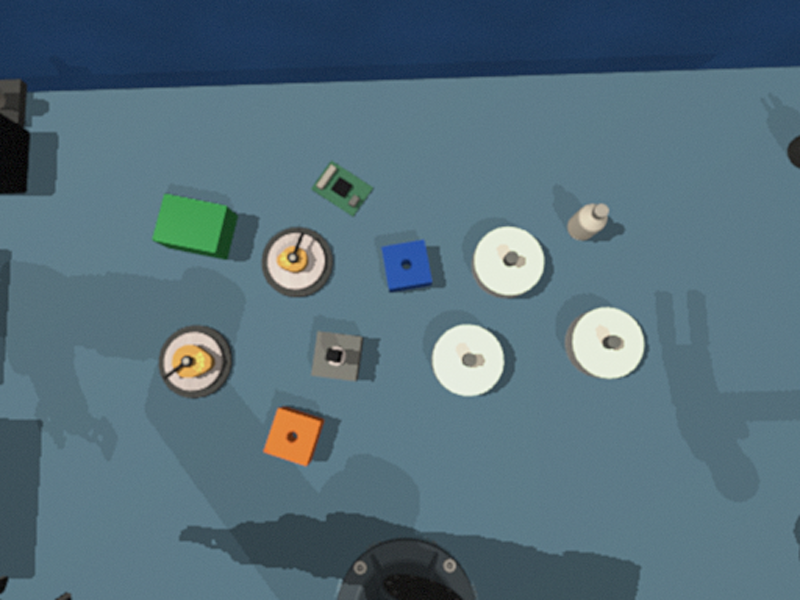

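View pics/side0.png

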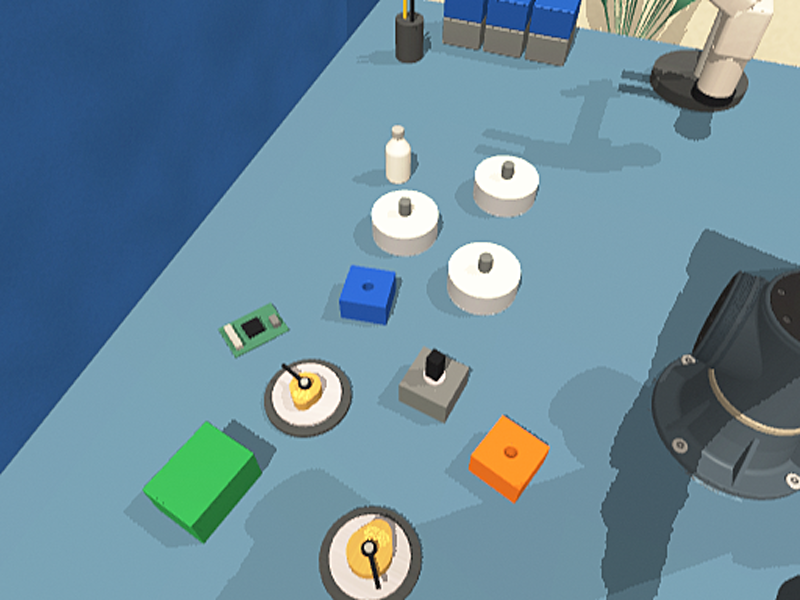

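The top view shows two stations, at about (297,261) and (195,361). The grey stand with the stylus is at (337,356), and the covers are at (509,261), (469,360) and (607,343). I'll zoom in on these.

```bash
python3 - <<'E'
from rig import cams
import cv2, numpy as np
t=cams.capture("top")["color"][:,:,::-1]; s=cams.capture("side")["color"][:,:,::-1]
def cr(im,u,v,h=28,): 
    u=int(u*.64);v=int(v*.64);print(u-h,v-h); return cv2.resize(im[v-h:v+h,u-h:u+h],(266,266),interpolation=cv2.INTER_CUBIC)
a=np.hstack([cr(t,297,261),cr(t,195,361),cr(t,337,356)])
b=np.hstack([cr(t,607,343),cr(s,308,395,32),cr(s,371,550,31)])
cv2.imwrite("pics/z1.png",np.vstack([a,b]))
E
```

```text
162 139
96 203
187 199
360 191
165 220
206 321
```

View pics/z1.png

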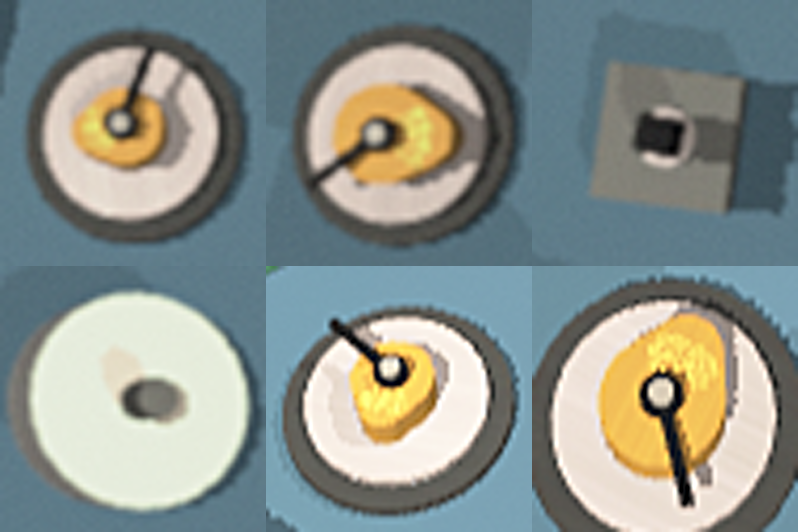

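```bash
cat > h.py <<'E'
import numpy as np, cv2
from rig import telemetry, cams
def ray(c,u,v,fish=False):
    K=c["K"];T=c["camera_from_world"];R=T[:3,:3];o=-R.T@T[:3,3]
    x=(u-K[0,2])/K[0,0];y=(v-K[1,2])/K[1,1]
    if fish:
        r=np.hypot(x,y);d=np.array([x/r*np.sin(r),y/r*np.sin(r),np.cos(r)]) if r>1e-9 else np.array([0,0,1.])
    else: d=np.array([x,y,1.])
    return o,R.T@d
def at(c,u,v,z,fish=False):
    o,d=ray(c,u,v,fish);return o+d*(z-o[2])/d[2]
def proj(c,P,fish=False):
    K=c["K"];T=c["camera_from_world"];p=np.atleast_2d(P)@T[:3,:3].T+T[:3,3]
    if fish:
        h=np.hypot(p[:,0],p[:,1]);t=np.arctan2(h,p[:,2]);xy=p[:,:2]/np.maximum(h,1e-9)[:,None]*t[:,None]
    else: xy=p[:,:2]/p[:,2:]
    return xy*[K[0,0],K[1,1]]+[K[0,2],K[1,2]]
def move(x,y,z,yaw=None):
    """needed tool-frame shift (m) and turn (deg); yaw = world angle of tool y axis, tool down"""
    s=telemetry.state();R=s["eef_rot"];d=R.T@(np.array([x,y,z])-s["position"])/1000
    from scipy.spatial.transform import Rotation as Q
    w=None
    if yaw is not None:
        a=np.radians(yaw);yy=np.array([np.cos(a),np.sin(a),0]);zz=np.array([0,0,-1.]);D=np.c_[np.cross(yy,zz),yy,zz]
        w=Q.from_matrix(R.T@D).as_rotvec(degrees=True)
    print("pos",s["position"].round(1),"yaw_y",np.degrees(np.arctan2(R[1,1],R[0,1])).round(2),"shift m",d.round(4),"turn",None if w is None else w.round(2),"F",s["ft_force"].round(1),"t",round(s["time_s"],1),"w",round(s["gripper_width"],1))
E
python3 - <<'E'
from h import *
t=cams.capture("top");s=cams.capture("side")
q=lambda u,v,u0,v0,k=4.75:(u0+u/k-.5,v0+v/k-.5)
print("st1 base",at(t,*q(136,136.5,162,139),10),"shaft",at(t,*q(120,123,162,139),52))
print("st2 base",at(t,*q(139.5,135,96,203),10),"shaft",at(t,*q(109,132,96,203),52))
print("stand top corners",[at(t,*q(a,b,187,199),50)[:2].round(0) for a,b in((608-532,62),(746-532,78),(728-532,212),(592-532,193))])
print("handle top",at(t,*q(658-532,136,187,199),105))
for n,u,v in(("c1",509,261),("c2",469,360),("c3",607,343)): print(n,at(t,u*.64,v*.64,51))
print("side st1 shaft",at(s,*q(389-266,369-266,165,220,266/64),52),"side st2 shaft",at(s,*q(660-532,394-266,206,321,266/62),52))
w=cams.capture("wrist");print(w["K"]);T=w["camera_from_world"];print("wcam",-T[:3,:3].T@T[:3,3],T[:3,:3].round(2))
E
```

```text
st1 base [633.08441052 187.66035293  10.        ] shaft [633.24752027 189.29015762  52.        ]
st2 base [449.7867843 379.1303643  10.       ] shaft [451.0000725  381.55278317  52.        ]
stand top corners [array([497., 146.]), array([485.,  64.]), array([407.,  76.]), array([420., 156.])]
handle top [451.13321674 109.4561356  105.        ]
c1 [ 614.12620369 -206.89471913   51.        ]
c2 [ 437.05483984 -126.48196505   51.        ]
c3 [ 460.55249137 -373.31055754   51.        ]
side st1 shaft [632.58131172 192.04736123  52.        ] side st2 shaft [449.82308264 383.59854195  52.        ]
[[297.31863964   0.         258.12643441]
 [  0.         297.31863964 191.11349269]
 [  0.           0.           1.        ]]
wcam [ 52.25297905 529.07169471 374.28181298] [[ 0.26  0.97  0.  ]
 [ 0.91 -0.24  0.33]
 [ 0.32 -0.08 -0.95]]
```

```bash
python3 -m inch '[[[-0.0255,-0.019,-0.001,0,0,0,1],[-0.0255,-0.019,-0.001,0,0,0,1],[-0.0255,-0.019,-0.001,0,0,0,1],[-0.0255,-0.019,-0.001,0,0,0,1],[-0.0255,-0.019,-0.001,0,0,0,1],[-0.0255,-0.019,-0.001,0,0,0,1],[-0.0255,-0.019,-0.001,0,0,0,1],[-0.0255,-0.019,-0.001,0,0,0,1]]]' 60
python3 -m inch '[[[-0.0255,-0.019,-0.001,0,0,0,1],[-0.0255,-0.019,-0.001,0,0,0,1],[-0.0255,-0.019,-0.001,0,0,0,1],[-0.0255,-0.019,-0.001,0,0,0,1],[-0.0255,-0.019,-0.001,0,0,0,1],[-0.0255,-0.019,-0.001,0,0,0,1],[-0.0255,-0.019,-0.001,0,0,0,1],[0,0,0,0,0,0,1]]]'
python3 - <<'E'
from h import *
move(452,110,250,82)
c=cams.capture("wrist");cv2.imwrite("pics/w1.png",cv2.resize(c["color"][:,:,::-1],(800,600),interpolation=cv2.INTER_CUBIC))
E
```

```text
time_s: 1.15
position: [293.0, 307.5, 239.5]
eef_rot: [[-0.967, 0.255, 0.0], [0.255, 0.967, 0.0], [-0.0, 0.0, -1.0]]
ft_force: [0.3, 0.2, 0.2]
gripper_width: 85.5
finger_force: 0.0
time_s: 1.95
position: [432.9, 132.3, 246.3]
eef_rot: [[-0.966, 0.258, 0.001], [0.258, 0.966, -0.001], [-0.001, -0.0, -1.0]]
ft_force: [0.4, -0.1, 0.2]
gripper_width: 85.5
finger_force: 0.0
pos [432.9 132.3 246.3] yaw_y 75.04 shift m [-0.0242 -0.0166 -0.0037] turn [-0.03  0.05 -6.96] F [ 0.4 -0.1  0.2] t 1.9 w 85.5
```

View pics/w1.png

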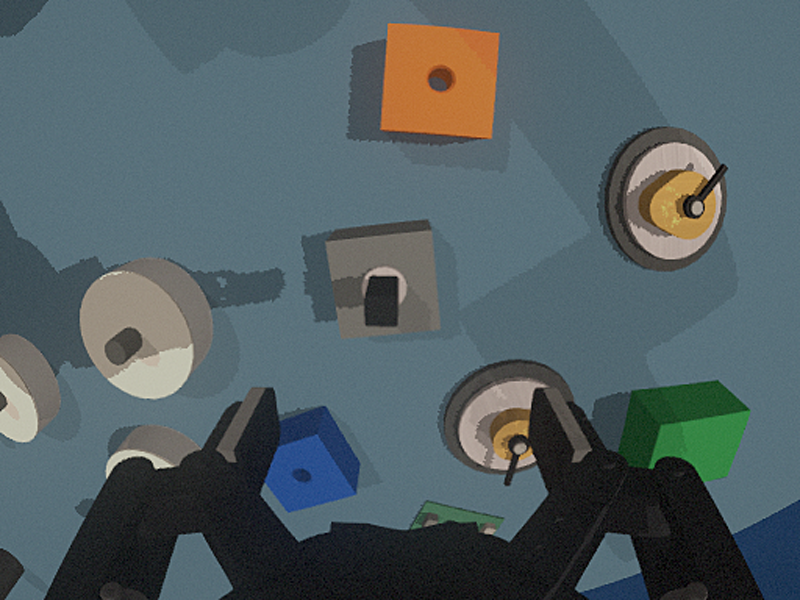

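The wrist view shows the stylus handle at about (381,312) on the stand at (385,285). Both stations are visible too. Next I'll unwarp a patch at handle-top height.

```bash
python3 - <<'E'
from h import *
c=cams.capture("wrist")
def warp(z,cx,cy,h,n=400):
    # image: right=-y, up=+x
    g=np.linspace(h,-h,n);X,Y=np.meshgrid(cx+g,cy+g,indexing="ij")
    p=proj(c,np.c_[X.ravel(),Y.ravel(),np.full(X.size,z)],True).reshape(n,n,2).astype(np.float32)
    return cv2.remap(c["color"],p[...,0],p[...,1],cv2.INTER_CUBIC)[:,:,::-1]
cv2.imwrite("pics/w2.png",np.hstack([warp(105,452,110,30),warp(50,452,110,60)]))
E
```

```text
(no output)
```

View pics/w2.png

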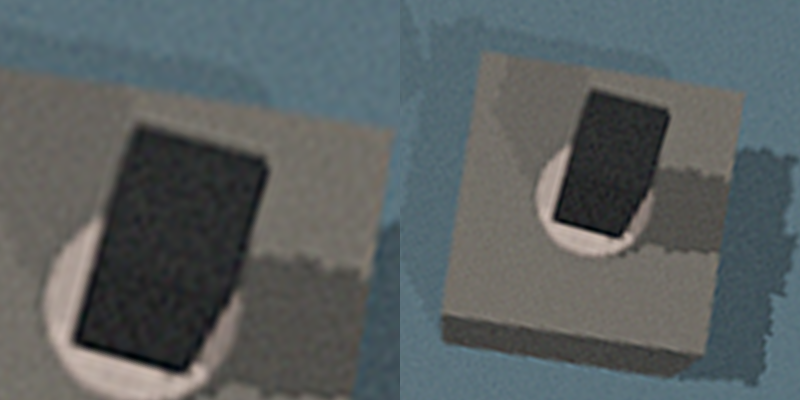

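Handle yaw is about 75.7° (tool is at 75.0°). The stylus axis is at about (450.4, 112), which agrees with the stand centre at (450.8, 111.7).

```bash
python3 -m inch '[[[-0.011,-0.0075,0.01,0,0,0,1],[-0.011,-0.0075,0.03,0,0,-0.7,1],[0,0,0.04,0,0,0,1],[0,0,0.04,0,0,0,1],[0,0,0.03,0,0,0,1],[0,0,0.02,0,0,0,1],[0,0,0.014,0,0,0,1],[0,0,0,0,0,0,1]]]' 60
python3 -c "
from h import *
move(450.5,112,60,75.7)"
```

```text
time_s: 2.85
position: [446.7, 114.3, 60.2]
eef_rot: [[-0.97, 0.242, -0.004], [0.242, 0.97, -0.001], [0.003, -0.002, -1.0]]
ft_force: [-0.5, 0.5, 0.4]
gripper_width: 85.8
finger_force: 0.0
pos [446.7 114.3  60.2] yaw_y 76.01 shift m [-0.0043 -0.0013  0.0002] turn [-0.11 -0.2   0.31] F [-0.5  0.5  0.4] t 2.9 w 85.8
```

```bash
python3 -m inch '[[[-0.004,-0.001,0,0,0,0.3,1],[0,0,0,0,0,0,0.5],[0,0,0,0,0,0,0.3],[0,0,0,0,0,0,0.1],[0,0,0,0,0,0,0.1],[0,0,0,0,0,0,0.1],[0,0,0,0,0,0,0.1],[0,0,0,0,0,0,0.1]]]' 80
python3 -m inch '[[[0,0,0,0,0,0,0.05],[0,0,0,0,0,0,0.05],[0,0,-0.002,0,0,0,0.05],[0,0,0,0,0,0,0.05]]]' 80
python3 -c "
from h import *
move(450.5,112,60,75.7)"
```

```text
time_s: 3.65
position: [452.4, 112.5, 62.8]
eef_rot: [[-0.969, 0.248, 0.001], [0.248, 0.969, 0.0], [-0.001, 0.0, -1.0]]
ft_force: [-1.8, 0.3, 6.7]
gripper_width: 21.0
finger_force: 78.3
time_s: 4.05
position: [452.1, 112.4, 64.4]
eef_rot: [[-0.969, 0.248, -0.0], [0.248, 0.969, -0.0], [0.0, -0.0, -1.0]]
ft_force: [0.6, 0.8, -0.5]
gripper_width: 20.9
finger_force: 78.1
pos [452.1 112.4  64.4] yaw_y 75.63 shift m [ 0.0014 -0.0008  0.0044] turn [-0.   -0.   -0.07] F [ 0.6  0.8 -0.5] t 4.0 w 20.9
```

```bash
python3 -m inch '[[[0,0,-0.025,0,0,0,0.05],[0,0,-0.035,0,0,0,0.05],[0,0,-0.035,0,0,0,0.05],[0,0,-0.03,0,0,0,0.05],[0,0,0,0,0,0,0.05]]]' 80
python3 -m inch '[[[-0.029,0.0175,0,0,0,0,0.05],[-0.029,0.0175,0,0,0,0,0.05],[-0.029,0.0175,0,0,0,0,0.05],[-0.029,0.0175,0,0,0,0,0.05],[-0.029,0.0175,0,0,0,0,0.05],[-0.029,0.0175,0,0,0,0,0.05],[-0.029,0.0175,0,0,0,0,0.05],[-0.029,0.0175,0,0,0,0,0.05]]]' 80
python3 -m inch '[[[0,0,0,0,0,0,0.05],[0,0,0,0,0,0,0.05]]]' 80
cat >> h.py <<'E'
CAM=dict(a=(24,14,18),b=(30,18,24),c=(27,16,21))
def outl(k,off=0,n=40):
    R,r,d=CAM[k];f=np.arccos((R-r)/d);a=np.linspace(f,2*np.pi-f,n);b=np.linspace(-f,f,n)
    return np.r_[np.c_[(R+off)*np.cos(a),(R+off)*np.sin(a)],np.c_[d+(r+off)*np.cos(b),(r+off)*np.sin(b)]]
def warp(c,z,cx,cy,h,n=400,fish=True):
    g=np.linspace(h,-h,n);X,Y=np.meshgrid(cx+g,cy+g,indexing="ij")
    p=proj(c,np.c_[X.ravel(),Y.ravel(),np.full(X.size,z)],fish).reshape(n,n,2).astype(np.float32)
    return cv2.remap(c["color"],p[...,0],p[...,1],cv2.INTER_CUBIC)[:,:,::-1]
def fit(c,cx,cy,fish=True):
    """brass silhouette fit: x,y,nose angle for every cam size; plus plinth/base circle"""
    from scipy.optimize import minimize
    im=c["color"].astype(int);S=4
    m=((im[...,0]-im[...,2]>60)&(im[...,0]>90)).astype(np.uint8)
    uv=proj(c,[cx,cy,40],fish)[0]
    H=70;u0,v0=(uv-H).astype(int);v0=max(v0,0);u0=max(u0,0)
    keep=np.zeros_like(m);P=[[cx+70*np.cos(t),cy+70*np.sin(t),25] for t in np.linspace(0,6.28,30)]
    cv2.fillConvexPoly(keep,cv2.convexHull(proj(c,P,fish).astype(np.int32)),1)
    m=m*keep;cnt=np.vstack(cv2.findContours(m,cv2.RETR_EXTERNAL,cv2.CHAIN_APPROX_NONE)[0])
    hull=cv2.convexHull(cnt);mm=cv2.fillConvexPoly(np.zeros(m.shape,np.uint8),hull,1)[v0:v0+2*H,u0:u0+2*H]
    mm=cv2.resize(mm,None,fx=S,fy=S,interpolation=cv2.INTER_NEAREST)
    out={}
    for k in "abc":
        def cost(p):
            a=p[2]/20;o=outl(k)@np.array([[np.cos(a),np.sin(a)],[-np.sin(a),np.cos(a)]])+p[:2]
            q=np.r_[proj(c,np.c_[o,np.full(len(o),18)],fish),proj(c,np.c_[o,np.full(len(o),40)],fish)]
            q=(q-[u0,v0]+.5)*S
            r=cv2.fillConvexPoly(np.zeros(mm.shape,np.uint8),cv2.convexHull(q.astype(np.float32)).round().astype(np.int32),1)
            return (r!=mm).sum()/mm.sum()
        best=min((minimize(cost,[cx,cy,20*a],method="Nelder-Mead",options=dict(initial_simplex=[[cx,cy,20*a],[cx+5,cy,20*a],[cx,cy+5,20*a],[cx,cy,20*a+6]])) for a in np.arange(0,6.28,.8)),key=lambda s:s.fun)
        out[k]=(best.fun,best.x[:2].round(1),np.degrees(best.x[2]/20).round(1)%360)
    return out
E
python3 - <<'E'
from h import *
move(632,190,190)
w=cams.capture("wrist");t=cams.capture("top");s=cams.capture("side")
cv2.imwrite("pics/w3.png",np.hstack([cv2.resize(w["color"][:,:,::-1],(400,300)),cv2.resize(s["color"][:,:,::-1],(400,300))]))
for n,c,f in(("w",w,True),("t",t,False),("s",s,False)):
    for xy in((632,190),(450,381)):
        try: print(n,xy,fit(c,*xy,f))
        except Exception as e: print(n,xy,e)
E
```

```text
time_s: 4.55
position: [454.1, 113.0, 192.9]
eef_rot: [[-0.969, 0.248, 0.006], [0.248, 0.969, 0.001], [-0.005, 0.003, -1.0]]
ft_force: [1.0, 1.6, -0.9]
gripper_width: 21.5
finger_force: 78.2
time_s: 5.35
position: [712.5, 190.8, 187.7]
eef_rot: [[-0.969, 0.248, -0.002], [0.248, 0.969, -0.001], [0.002, -0.001, -1.0]]
ft_force: [0.8, -0.4, -0.2]
gripper_width: 21.3
finger_force: 78.4
time_s: 5.55
position: [711.4, 190.5, 186.7]
eef_rot: [[-0.969, 0.248, -0.003], [0.248, 0.969, -0.001], [0.003, -0.002, -1.0]]
ft_force: [-0.1, 0.6, -1.3]
gripper_width: 21.1
finger_force: 78.5
pos [711.4 190.5 186.7] yaw_y 75.63 shift m [ 0.0768 -0.0201 -0.003 ] turn None F [-0.1  0.6 -1.3] t 5.5 w 21.1
w (632, 190) {'a': (np.float64(0.020398096564531103), array([632.3, 190.1]), np.float64(97.8)), 'b': (np.float64(0.5708565459610028), array([635.5, 182.6]), np.float64(104.7)), 'c': (np.float64(0.26494312906220985), array([633.6, 188. ]), np.float64(102.8))}
w (450, 381) need at least one array to concatenate
t (632, 190) {'a': (np.float64(2.817857142857143), array([642.4, 171.6]), np.float64(197.1)), 'b': (np.float64(4.924107142857143), array([635.2, 157.5]), np.float64(217.1)), 'c': (np.float64(3.8375), array([643.7, 174.2]), np.float64(75.8))}
t (450, 381) need at least one array to concatenate
s (632, 190) {'a': (np.float64(0.0506440281030445), array([634., 190.]), np.float64(100.2)), 'b': (np.float64(0.4314988290398126), array([637.8, 183.3]), np.float64(108.4)), 'c': (np.float64(0.18237704918032788), array([635.1, 187.7]), np.float64(101.8))}
s (450, 381) {'a': (np.float64(0.3497213375796178), array([445.7, 384.8]), np.float64(27.4)), 'b': (np.float64(0.03596072186836518), array([450.3, 381.9]), np.float64(262.6)), 'c': (np.float64(0.1931395966029724), array([452.6, 383.8]), np.float64(234.2))}
```

View pics/w3.png

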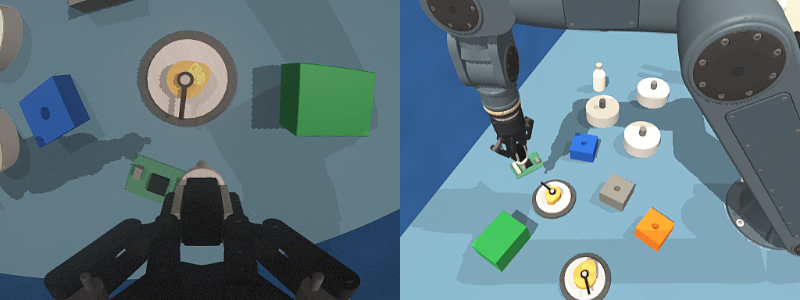

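The wrist fit gives station 1 as cam_a (56 mm, 2% mismatch) at (632.4,190.1) with its nose at 98°; the pointer stands at about -20°, so it is unchecked. Station 2 is cam_b at (450.3,381.9) with its nose at 262.6°, also unchecked. I'll approach cam_a behind its pointer.

```bash
python3 -m inch '[[[0.0134,-0.0157,0,0,0,0,0.05],[0.0134,-0.0157,0,0,0,0,0.05],[0.0134,-0.0157,0,0,0,0,0.05],[0,0,0.03,0,0,0,0.05],[0,0,0.03,0,0,0,0.05],[0,0,0.025,0,0,0,0.05],[0,0,0.0195,0,0,0,0.05],[0,0,0,0,0,0,0.05]]]' 80
cat >> h.py <<'E'
def offs(k,ang,cx,cy,nose,s):
    """pin-centre point with outward normal at world angle ang (deg)"""
    R,r,d=CAM[k];f=np.degrees(np.arccos((R-r)/d));b=(ang-nose+180)%360-180
    n=np.array([np.cos(np.radians(ang)),np.sin(np.radians(ang))]);N=np.radians(nose)
    base=np.array([cx,cy])+(d*np.array([np.cos(N),np.sin(N)]) if abs(b)<f else 0)
    return base+n*((r if abs(b)<f else R)+5),n
def path(k,cx,cy,nose,a0,step=5.):
    """polyline of pin-centre points at equal arc step, from normal angle a0 ccw"""
    R,r,d=CAM[k];f=np.degrees(np.arccos((R-r)/d))
    A=np.unique(np.r_[np.arange(a0,a0+330,.5)]);pts=np.array([offs(k,a,cx,cy,nose,0)[0] for a in A])
    L=np.r_[0,np.cumsum(np.hypot(*np.diff(pts,axis=0).T))];S=np.arange(0,L[-1],step)
    return np.c_[np.interp(S,L,pts[:,0]),np.interp(S,L,pts[:,1])]
E
python3 -c "
from h import *
move(650.8,167.5,82)
f=telemetry.state();print(f['ft_force'],f['wrist_torque'])"
```

```text
time_s: 6.5
position: [658.4, 154.2, 82.8]
eef_rot: [[-0.969, 0.248, -0.004], [0.248, 0.969, -0.001], [0.004, -0.002, -1.0]]
ft_force: [-0.5, 0.3, -0.3]
gripper_width: 21.1
finger_force: 78.5
pos [658.4 154.2  82.8] yaw_y 75.62 shift m [0.0107 0.011  0.0008] turn None F [-0.5  0.3 -0.3] t 6.5 w 21.1
[-0.47593649  0.32251136 -0.31737917] [0.08489592 0.02425188 0.00225766]
```

```bash
python3 -m inch '[[[0.0046,0.0038,0,0,0,0,0.05],[0.0046,0.0038,0,0,0,0,0.05],[0,0,0,0,0,0,0.05],[0,0,0,0,0,0,0.05]]]' 80
python3 -m inch '[[[0.0008,0.0006,0,0,0,0,0.05],[0.0008,0.0006,0,0,0,0,0.05],[0,0,0,0,0,0,0.05]]]' 80
python3 -m inch '[[[0.0008,0.0006,0,0,0,0,0.05],[0.0008,0.0006,0,0,0,0,0.05],[0,0,0,0,0,0,0.05]]]' 80
```

```text
time_s: 6.9
position: [654.3, 165.0, 86.0]
eef_rot: [[-0.969, 0.248, 0.002], [0.248, 0.969, 0.0], [-0.002, 0.001, -1.0]]
ft_force: [-0.4, -0.0, -0.3]
gripper_width: 21.4
finger_force: 78.5
time_s: 7.2
position: [652.7, 166.1, 84.8]
eef_rot: [[-0.969, 0.248, -0.0], [0.248, 0.969, -0.0], [0.0, -0.0, -1.0]]
ft_force: [-0.6, -0.0, -0.1]
gripper_width: 21.1
finger_force: 78.5
time_s: 7.5
position: [651.7, 167.2, 84.7]
eef_rot: [[-0.969, 0.249, 0.0], [0.249, 0.969, -0.001], [-0.001, -0.001, -1.0]]
ft_force: [2.2, -2.3, -2.2]
gripper_width: 21.1
finger_force: 78.2
```

```bash
python3 - <<'E'
from h import *
R=telemetry.state()["eef_rot"];p=path("a",633.1,189.4,98,-50,4)
T=np.c_[np.diff(p,axis=0),np.zeros(len(p)-1)]@R
for i in range(len(T)):
    d=p[i+1]-p[i];n=np.array([d[1],-d[0]])/np.hypot(*d);ni=(R.T@np.r_[-n,0])
    print(i+1,p[i+1].round(1),"rows",(T[i,:2]/1000).round(4),"nrm",np.degrees(np.arctan2(n[1],n[0])).round(0),"inward tool",ni[:2].round(2))
E
```

```text
1 [654.6 170. ] rows [-0.0021  0.0034] nrm -46.0 inward tool [0.85 0.52]
2 [657.1 173.1] rows [-0.0016  0.0037] nrm -38.0 inward tool [0.92 0.4 ]
3 [659.1 176.6] rows [-0.0011  0.0038] nrm -30.0 inward tool [0.96 0.27]
4 [660.6 180.3] rows [-0.0006  0.004 ] nrm -22.0 inward tool [0.99 0.14]
5 [661.6 184.1] rows [-0.     0.004] nrm -14.0 inward tool [1. 0.]
6 [662.1 188.1] rows [0.0005 0.004 ] nrm -7.0 inward tool [ 0.99 -0.14]
7 [662.  192.1] rows [0.0011 0.0038] nrm 1.0 inward tool [ 0.96 -0.27]
8 [661.3 196. ] rows [0.0016 0.0037] nrm 9.0 inward tool [ 0.92 -0.4 ]
9 [660.2 199.9] rows [0.0021 0.0034] nrm 17.0 inward tool [ 0.85 -0.52]
10 [658.5 203.5] rows [0.0025 0.0031] nrm 25.0 inward tool [ 0.77 -0.64]
11 [656.3 206.8] rows [0.0029 0.0027] nrm 33.0 inward tool [ 0.68 -0.74]
12 [653.7 209.9] rows [0.0033 0.0023] nrm 40.0 inward tool [ 0.58 -0.82]
13 [651.  212.9] rows [0.0033 0.0022] nrm 42.0 inward tool [ 0.56 -0.83]
14 [648.4 215.8] rows [0.0033 0.0022] nrm 42.0 inward tool [ 0.56 -0.83]
15 [645.7 218.8] rows [0.0033 0.0022] nrm 42.0 inward tool [ 0.56 -0.83]
16 [642.9 221.7] 
[... 1475 characters left out ...]
ool [-0.8  0.6]
36 [609.1 173.1] rows [-0.0028 -0.0028] nrm -150.0 inward tool [-0.71  0.7 ]
37 [611.6 170. ] rows [-0.0032 -0.0024] nrm -142.0 inward tool [-0.61  0.79]
38 [614.4 167.2] rows [-0.0035 -0.002 ] nrm -134.0 inward tool [-0.49  0.87]
39 [617.7 164.8] rows [-0.0037 -0.0015] nrm -126.0 inward tool [-0.37  0.93]
40 [621.2 163. ] rows [-0.0039 -0.001 ] nrm -118.0 inward tool [-0.24  0.97]
41 [624.9 161.6] rows [-0.004  -0.0004] nrm -110.0 inward tool [-0.1   0.99]
42 [628.9 160.7] rows [-0.004   0.0001] nrm -102.0 inward tool [0.04 1.  ]
43 [632.8 160.4] rows [-0.0039  0.0007] nrm -94.0 inward tool [0.17 0.99]
44 [636.8 160.6] rows [-0.0038  0.0012] nrm -87.0 inward tool [0.31 0.95]
```

```bash
sed -i 's/def offs(k,ang,cx,cy,nose,s):/PIN=3.4\ndef offs(k,ang,cx,cy,nose,s):/; s/r if abs(b)<f else R)+5)/r if abs(b)<f else R)+PIN)/' h.py
cat >> h.py <<'E'
def rows(k,cx,cy,nose,a0,n,step=4.):
    R=telemetry.state()["eef_rot"];p=path(k,cx,cy,nose,a0,step)[:n+1]
    T=np.c_[np.diff(p,axis=0),np.zeros(len(p)-1)]@R
    for i in range(len(T)):
        d=p[i+1]-p[i];m=np.array([d[1],-d[0]])/np.hypot(*d);ni=R.T@np.r_[-m,0]
        print(i+1,p[i+1].round(1),"rows",(T[i,:2]/1000).round(4),"nrm",np.degrees(np.arctan2(m[1],m[0])).round(0),"in",ni[:2].round(2))
E
python3 -c "
from h import *
rows('a',633.1,189.4,98,-50,41)"
python3 -m inch '[[[-0.0017,0.0037,0,0,0,0,0.05],[-0.0016,0.0037,0,0,0,0,0.05],[-0.001,0.0038,0,0,0,0,0.05],[-0.0004,0.0039,0,0,0,0,0.05]]]' 80
```

```text
1 [653.6 171.2] rows [-0.0021  0.0034] nrm -46.0 in [0.85 0.52]
2 [656.  174.4] rows [-0.0016  0.0037] nrm -37.0 in [0.92 0.39]
3 [658.  177.9] rows [-0.001   0.0039] nrm -29.0 in [0.97 0.25]
4 [659.4 181.6] rows [-0.0004  0.004 ] nrm -21.0 in [0.99 0.11]
5 [660.2 185.5] rows [0.0001 0.004 ] nrm -12.0 in [ 1.   -0.04]
6 [660.5 189.5] rows [0.0007 0.0039] nrm -4.0 in [ 0.98 -0.18]
7 [660.2 193.5] rows [0.0013 0.0038] nrm 4.0 in [ 0.95 -0.32]
8 [659.3 197.4] rows [0.0018 0.0036] nrm 13.0 in [ 0.89 -0.46]
9 [657.9 201.1] rows [0.0023 0.0033] nrm 21.0 in [ 0.81 -0.58]
10 [655.9 204.6] rows [0.0028 0.0029] nrm 29.0 in [ 0.72 -0.69]
11 [653.5 207.7] rows [0.0032 0.0024] nrm 38.0 in [ 0.61 -0.79]
12 [650.8 210.7] rows [0.0033 0.0022] nrm 42.0 in [ 0.56 -0.83]
13 [648.1 213.7] rows [0.0033 0.0022] nrm 42.0 in [ 0.56 -0.83]
14 [645.5 216.7] rows [0.0033 0.0022] nrm 42.0 in [ 0.56 -0.83]
15 [642.8 219.6] rows [0.0033 0.0022] nrm 42.0 in [ 0.55 -0.84]
16 [639.6 222.1] rows [0.0037 0.0016] nrm 52.0 in [ 0.4  -0.92]
17 [636.  223.8] rows [0.0039 0.0007] nrm 65.0 in [ 0.18 -0.98]
18 [632.1 224.6] 
[... 1086 characters left out ...]
 -0.0029] nrm -151.0 in [-0.73  0.68]
35 [612.5 171.3] rows [-0.0031 -0.0025] nrm -143.0 in [-0.62  0.78]
36 [615.3 168.5] rows [-0.0035 -0.002 ] nrm -135.0 in [-0.5   0.86]
37 [618.6 166.2] rows [-0.0037 -0.0015] nrm -126.0 in [-0.37  0.93]
38 [622.1 164.3] rows [-0.0039 -0.0009] nrm -118.0 in [-0.23  0.97]
39 [625.9 163. ] rows [-0.004  -0.0004] nrm -110.0 in [-0.09  1.  ]
40 [629.8 162.2] rows [-0.004   0.0002] nrm -101.0 in [0.06 1.  ]
41 [633.8 162. ] rows [-0.0039  0.0008] nrm -93.0 in [0.2  0.98]
time_s: 7.9
position: [660.6, 179.9, 84.8]
eef_rot: [[-0.968, 0.249, 0.001], [0.249, 0.968, -0.002], [-0.002, -0.002, -1.0]]
ft_force: [2.8, -6.5, -1.9]
gripper_width: 21.0
finger_force: 78.5
```

```bash

python3 -m inch '[[[0.0001,0.004,0,0,0,0,0.05],[0.0007,0.0039,0,0,0,0,0.05],[0.0013,0.0038,0,0,0,0,0.05],[0.0018,0.0036,0,0,0,0,0.05],[0.0023,0.0033,0,0,0,0,0.05]]]' 80
```

```text
time_s: 8.4
position: [660.0, 200.7, 85.3]
eef_rot: [[-0.969, 0.249, 0.003], [0.249, 0.969, -0.0], [-0.003, 0.001, -1.0]]
ft_force: [4.4, -0.9, -0.9]
gripper_width: 21.2
finger_force: 78.6
```

```bash

python3 -m inch '[[[0.003,0.0027,0,0,0,0,0.05],[0.0032,0.0024,0,0,0,0,0.05],[0.0033,0.0022,0,0,0,0,0.05],[0.0033,0.0022,0,0,0,0,0.05],[0.0033,0.0022,0,0,0,0,0.05]]]' 80
```

```text
time_s: 8.9
position: [647.5, 216.7, 85.6]
eef_rot: [[-0.969, 0.248, 0.004], [0.248, 0.969, 0.001], [-0.003, 0.002, -1.0]]
ft_force: [5.9, -0.2, -0.5]
gripper_width: 21.4
finger_force: 78.7
```

```bash

python3 -m inch '[[[0.0033,0.0021,0,0,0,0,0.05],[0.0037,0.0015,0,0,0,0,0.05],[0.0039,0.0006,0,0,0,0,0.05],[0.004,-0.0003,0,0,0,0,0.05]]]' 80
```

```text
time_s: 9.3
position: [634.5, 225.3, 85.8]
eef_rot: [[-0.969, 0.248, 0.005], [0.248, 0.969, 0.003], [-0.004, 0.005, -1.0]]
ft_force: [5.3, 5.1, -0.6]
gripper_width: 20.9
finger_force: 78.8
```

```bash

python3 -m inch '[[[0.0039,-0.0009,0,0,0,0,0.05],[0.0036,-0.0018,0,0,0,0,0.05],[0.003,-0.0026,0,0,0,0,0.05],[0.0023,-0.0033,0,0,0,0,0.05]]]' 80
```

```text
time_s: 9.7
position: [617.7, 220.2, 85.2]
eef_rot: [[-0.969, 0.247, 0.0], [0.247, 0.969, 0.003], [0.0, 0.003, -1.0]]
ft_force: [-1.0, 4.3, -0.1]
gripper_width: 21.2
finger_force: 79.1
```

```bash

python3 -m inch '[[[0.0013,-0.0038,0,0,0,0,0.05],[0.0006,-0.0039,0,0,0,0,0.05],[0.0008,-0.0039,0,0,0,0,0.05],[0.0008,-0.0039,0,0,0,0,0.05]]]' 80
```

```text
time_s: 10.1
position: [609.6, 205.0, 84.7]
eef_rot: [[-0.969, 0.247, -0.002], [0.247, 0.969, 0.002], [0.002, 0.001, -1.0]]
ft_force: [-2.3, 4.6, -1.3]
gripper_width: 21.0
finger_force: 79.1
```

```bash

python3 -m inch '[[[0.0007,-0.0039,0,0,0,0,0.05],[0.0004,-0.004,0,0,0,0,0.05],[-0.0001,-0.004,0,0,0,0,0.05],[-0.0007,-0.0039,0,0,0,0,0.05],[-0.0013,-0.0038,0,0,0,0,0.05]]]' 80
```

```text
time_s: 10.6
position: [605.7, 184.7, 84.5]
eef_rot: [[-0.969, 0.248, -0.002], [0.248, 0.969, 0.0], [0.002, -0.0, -1.0]]
ft_force: [-4.1, 2.4, -1.8]
gripper_width: 21.4
finger_force: 79.0
```

```bash

python3 -m inch '[[[-0.0019,-0.0036,0,0,0,0,0.05],[-0.0024,-0.0033,0,0,0,0,0.05],[-0.0028,-0.0029,0,0,0,0,0.05],[-0.0031,-0.0024,0,0,0,0,0.05]]]' 80
```

```text
time_s: 11.0
position: [613.2, 169.7, 84.6]
eef_rot: [[-0.969, 0.249, -0.001], [0.249, 0.969, -0.001], [0.001, -0.001, -1.0]]
ft_force: [-4.0, -0.3, -0.2]
gripper_width: 21.3
finger_force: 79.0
```

```bash

python3 -m inch '[[[-0.0018,-0.0008,0,0,0,0,0.05],[-0.0018,-0.0008,0,0,0,0,0.05]]]' 80
python3 -c "
from h import *
c=cams.capture('side');cv2.imwrite('pics/s4.png',np.hstack([cv2.resize(x,(400,400),interpolation=cv2.INTER_CUBIC) for x in [c['color'][205:305,145:245,::-1], cams.capture('wrist')['color'][100:384,100:384,::-1]]]))"
```

```text
time_s: 11.2
position: [615.0, 168.2, 84.5]
eef_rot: [[-0.969, 0.248, -0.003], [0.248, 0.969, 0.001], [0.003, 0.0, -1.0]]
ft_force: [-12.2, 5.6, 3.0]
gripper_width: 21.1
finger_force: 79.7
```

View pics/s4.png

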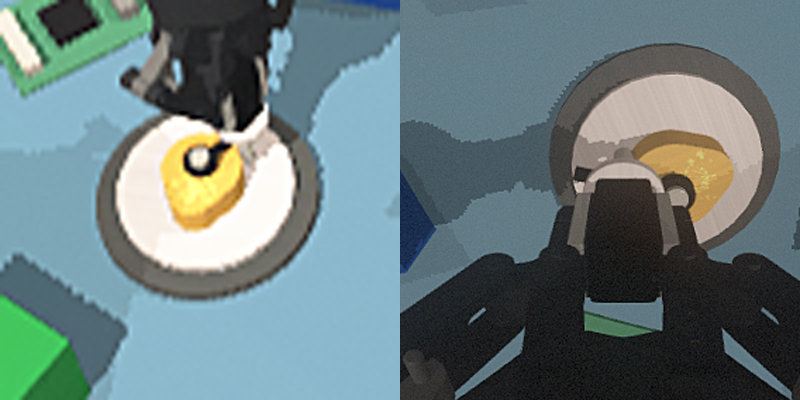

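The pointer is at its far stop: the tangential force jumped to about 12 N. I'll back off, lift and go to cam_b.

```bash

python3 -m inch '[[[0.0026,0.0015,0,0,0,0,0.05],[0.004,-0.007,0,0,0,0,0.05],[0.004,-0.007,0,0,0,0,0.05],[0,0,-0.03,0,0,0,0.05],[0,0,-0.04,0,0,0,0.05],[0,0,-0.035,0,0,0,0.05],[0,0,0,0,0,0,0.05]]]' 80
python3 -m inch '[[[0.019,0.0283,0,0,0,0,0.05],[0.019,0.0283,0,0,0,0,0.05],[0.019,0.0283,0,0,0,0,0.05],[0.019,0.0283,0,0,0,0,0.05],[0.019,0.0283,0,0,0,0,0.05],[0.019,0.0283,0,0,0,0,0.05],[0.019,0.0283,0,0,0,0,0.05],[0,0,0,0,0,0,0.05]]]' 80
python3 -c "
from h import *
move(440,433,84)
w=cams.capture('wrist')
print(fit(w,450,381))
s=cams.capture('side');print(fit(s,632,190,False))
cv2.imwrite('pics/w5.png',np.hstack([warp(w,46,450,381,75),cv2.resize(s['color'][205:305,145:245,::-1],(400,400),interpolation=cv2.INTER_CUBIC)]))
"
```

```text
time_s: 12.0
position: [606.0, 158.7, 195.6]
eef_rot: [[-0.969, 0.249, 0.01], [0.249, 0.969, 0.002], [-0.009, 0.005, -1.0]]
ft_force: [0.4, 0.1, -1.3]
gripper_width: 21.4
finger_force: 79.4
time_s: 12.8
position: [522.3, 386.7, 189.1]
eef_rot: [[-0.97, 0.245, 0.0], [0.245, 0.97, 0.001], [0.0, 0.001, -1.0]]
ft_force: [-0.5, 0.2, -2.4]
gripper_width: 21.1
finger_force: 79.3
pos [522.3 386.7 189.1] yaw_y 75.83 shift m [0.0911 0.0246 0.1051] turn None F [-0.5  0.2 -2.4] t 12.8 w 21.1
{'a': (np.float64(0.3722338516746411), array([450.9, 386.9]), np.float64(200.2)), 'b': (np.float64(0.015531549043062202), array([449.3, 381.9]), np.float64(263.0)), 'c': (np.float64(0.1990318480861244), array([448.4, 384.6]), np.float64(276.0))}
{'a': (np.float64(1.4314613526570048), array([616.2, 210. ]), np.float64(96.0)), 'b': (np.float64(2.202294685990338), array([622.2, 208.4]), np.float64(100.5)), 'c': (np.float64(1.7817028985507246), array([619.6, 208. ]), np.float64(98.8))}
```

View pics/w5.png

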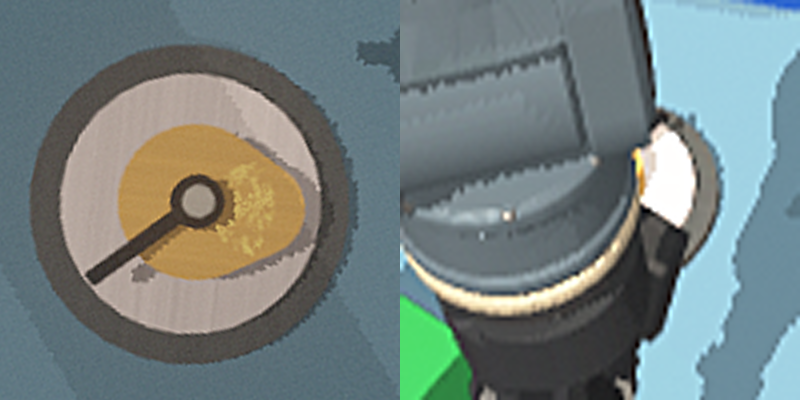

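```bash

python3 -m inch '[[[0.0292,0.0084,0,0,0,0,0.05],[0.0292,0.0084,0,0,0,0,0.05],[0.0292,0.0084,0,0,0,0,0.05],[0,0,0.03,0,0,0,0.05],[0,0,0.03,0,0,0,0.05],[0,0,0.025,0,0,0,0.05],[0,0,0.019,0,0,0,0.05],[0,0,0,0,0,0,0.05]]]' 80
python3 -m inch '[[[0,0,0,0,0,0,0.05]]]' 80
python3 -c "
from h import *
PIN=3.5
move(450.7-35*np.cos(np.radians(82)),381+35*np.sin(np.radians(82)),84)
rows('b',450.7,381,263,98,57)"
```

```text
time_s: 13.7
position: [444.3, 427.1, 83.1]
eef_rot: [[-0.968, 0.25, -0.003], [0.25, 0.968, -0.004], [0.002, -0.004, -1.0]]
ft_force: [0.2, -0.6, -1.6]
gripper_width: 21.0
finger_force: 79.3
time_s: 13.8
position: [445.5, 428.8, 86.1]
eef_rot: [[-0.968, 0.249, 0.0], [0.249, 0.968, -0.0], [-0.0, -0.0, -1.0]]
ft_force: [-0.5, -0.6, -0.3]
gripper_width: 21.0
finger_force: 79.3
pos [445.5 428.8  86.1] yaw_y 75.56 shift m [-0.0036 -0.0126  0.0021] turn None F [-0.5 -0.6 -0.3] t 13.8 w 21.0
1 [442.1 413.3] rows [ 0.0036 -0.0017] nrm 101.0 in [-0.44 -0.9 ]
2 [438.3 412. ] rows [ 0.0034 -0.0022] nrm 108.0 in [-0.54 -0.84]
3 [434.7 410.3] rows [ 0.0031 -0.0025] nrm 115.0 in [-0.64 -0.77]
4 [431.3 408.2] rows [ 0.0028 -0.0029] nrm 122.0 in [-0.72 -0.69]
5 [428.2 405.7] rows [ 0.0024 -0.0032] nrm 129.0 in [-0.8 -0.6]
6 [425.4 402.8] rows [ 0.002  -0.0035] nrm 136.0 in [-0.87 -0.5 ]
7 [423.  399.7] rows [ 0.0016 -0.0037] nrm 143.0 in [-0.92 -0.39]
8 [421.  396.2] rows [ 0.0011 -0.0038] nrm 149.0 in [-0.96 -0.28]
9 [419.4 392.6] rows [ 0.0006 -0.0039] nrm 156.0 in [-0.99 -0.16]
10 [418.2 388.7] r
[... 2107 characters left out ...]
2 [484.1 379.8] rows [0.0006 0.0039] nrm -5.0 in [ 0.99 -0.16]
43 [484.  383.8] rows [0.0011 0.0038] nrm 1.0 in [ 0.96 -0.27]
44 [483.4 387.8] rows [0.0015 0.0037] nrm 8.0 in [ 0.92 -0.39]
45 [482.4 391.6] rows [0.002  0.0035] nrm 15.0 in [ 0.87 -0.49]
46 [480.9 395.4] rows [0.0024 0.0032] nrm 22.0 in [ 0.8  -0.59]
47 [478.9 398.9] rows [0.0027 0.0029] nrm 29.0 in [ 0.73 -0.69]
48 [476.6 402.1] rows [0.0031 0.0026] nrm 36.0 in [ 0.64 -0.77]
49 [473.9 405. ] rows [0.0034 0.0022] nrm 43.0 in [ 0.54 -0.84]
50 [470.9 407.6] rows [0.0036 0.0018] nrm 49.0 in [ 0.44 -0.9 ]
51 [467.5 409.9] rows [0.0038 0.0013] nrm 56.0 in [ 0.33 -0.94]
52 [464.  411.7] rows [0.0039 0.0009] nrm 63.0 in [ 0.21 -0.98]
```

```bash

python3 -m inch '[[[-0.0018,-0.0049,0,0,0,0,0.05],[-0.0018,-0.0049,0,0,0,0,0.05],[0,0,0.001,0,0,0,0.05],[0,0,0,0,0,0,0.05]]]' 80
python3 -m inch '[[[-0.0004,-0.0009,0,0,0,0,0.05],[-0.0004,-0.0009,0,0,0,0,0.05],[0,0,0,0,0,0,0.05]]]' 80
python3 -m inch '[[[-0.0004,-0.0009,0,0,0,0,0.05],[-0.0003,-0.0009,0,0,0,0,0.05],[0,0,0,0,0,0,0.05]]]' 80
```

```text
time_s: 14.2
position: [446.1, 419.2, 85.3]
eef_rot: [[-0.969, 0.249, 0.001], [0.249, 0.969, 0.0], [-0.0, 0.001, -1.0]]
ft_force: [-0.4, -0.3, -1.2]
gripper_width: 21.2
finger_force: 79.3
time_s: 14.5
position: [446.2, 417.3, 84.8]
eef_rot: [[-0.969, 0.248, -0.0], [0.248, 0.969, -0.0], [0.0, -0.0, -1.0]]
ft_force: [0.3, -0.2, -1.3]
gripper_width: 21.5
finger_force: 79.3
time_s: 14.8
position: [446.4, 416.0, 84.8]
eef_rot: [[-0.969, 0.248, -0.0], [0.248, 0.969, 0.001], [0.0, 0.001, -1.0]]
ft_force: [-0.6, 3.3, -3.3]
gripper_width: 21.2
finger_force: 79.1
```

```bash

python3 -m inch '[[[0.0035,-0.0020,0,0,0,0,0.05],[0.0033,-0.0024,0,0,0,0,0.05],[0.0031,-0.0025,0,0,0,0,0.05],[0.0028,-0.0029,0,0,0,0,0.05]]]' 80
```

```text
time_s: 15.2
position: [432.2, 410.8, 85.5]
eef_rot: [[-0.969, 0.248, 0.002], [0.248, 0.969, 0.003], [-0.001, 0.004, -1.0]]
ft_force: [1.3, 6.7, -1.0]
gripper_width: 21.4
finger_force: 79.4
```

```bash

python3 -m inch '[[[0.0024,-0.0032,0,0,0,0,0.05],[0.002,-0.0035,0,0,0,0,0.05],[0.0016,-0.0037,0,0,0,0,0.05],[0.0011,-0.0038,0,0,0,0,0.05]]]' 80
```

```text
time_s: 15.6
position: [420.8, 398.6, 85.3]
eef_rot: [[-0.969, 0.247, -0.0], [0.247, 0.969, 0.003], [0.001, 0.003, -1.0]]
ft_force: [-3.9, 6.9, -1.1]
gripper_width: 21.4
finger_force: 79.5
```

```bash

python3 -m inch '[[[0.0009,-0.0038,0,0,0,0,0.05],[0.0004,-0.004,0,0,0,0,0.05],[-0.0002,-0.004,0,0,0,0,0.05],[-0.0007,-0.0039,0,0,0,0,0.05]]]' 80
```

```text
time_s: 16.0
position: [416.0, 382.1, 84.8]
eef_rot: [[-0.969, 0.247, -0.001], [0.247, 0.969, 0.0], [0.001, 0.0, -1.0]]
ft_force: [-3.1, 3.4, -1.2]
gripper_width: 20.9
finger_force: 79.6
```

```bash

python3 -m inch '[[[-0.0015,-0.0037,0,0,0,0,0.05],[-0.0019,-0.0036,0,0,0,0,0.05],[-0.0022,-0.0034,0,0,0,0,0.05],[-0.0025,-0.0032,0,0,0,0,0.05]]]' 80
```

```text
time_s: 16.4
position: [419.9, 365.6, 84.4]
eef_rot: [[-0.969, 0.248, -0.003], [0.248, 0.969, -0.001], [0.002, -0.002, -1.0]]
ft_force: [-5.4, 0.5, -1.3]
gripper_width: 21.1
finger_force: 79.5
```

```bash

python3 -m inch '[[[-0.0024,-0.0032,0,0,0,0,0.05],[-0.0024,-0.0032,0,0,0,0,0.05],[-0.0024,-0.0032,0,0,0,0,0.05],[-0.0024,-0.0032,0,0,0,0,0.05]]]' 80
```

```text
time_s: 16.8
position: [426.3, 350.9, 84.4]
eef_rot: [[-0.969, 0.248, -0.002], [0.248, 0.969, -0.001], [0.002, -0.002, -1.0]]
ft_force: [-5.1, 1.2, -1.6]
gripper_width: 21.0
finger_force: 79.5
```

```bash

python3 -m inch '[[[-0.0025,-0.0031,0,0,0,0,0.05],[-0.003,-0.0027,0,0,0,0,0.05],[-0.0034,-0.0021,0,0,0,0,0.05],[-0.0037,-0.0014,0,0,0,0,0.05]]]' 80
```

```text
time_s: 17.2
position: [436.5, 338.2, 84.3]
eef_rot: [[-0.969, 0.248, -0.002], [0.248, 0.969, -0.002], [0.001, -0.003, -1.0]]
ft_force: [-4.5, -2.3, -1.9]
gripper_width: 20.8
finger_force: 79.5
```

```bash

python3 -m inch '[[[-0.0039,-0.0007,0,0,0,0,0.05],[-0.004,0.0001,0,0,0,0,0.05],[-0.0039,0.0008,0,0,0,0,0.05],[-0.0037,0.0015,0,0,0,0,0.05]]]' 80
```

```text
time_s: 17.6
position: [452.7, 335.6, 84.3]
eef_rot: [[-0.969, 0.249, -0.001], [0.249, 0.969, -0.003], [-0.0, -0.003, -1.0]]
ft_force: [-1.5, -4.2, -0.4]
gripper_width: 21.2
finger_force: 79.5
```

```bash

python3 -m inch '[[[-0.0031,0.0024,0,0,0,0,0.05],[-0.0027,0.0029,0,0,0,0,0.05],[-0.0023,0.0033,0,0,0,0,0.05],[-0.0017,0.0036,0,0,0,0,0.05]]]' 80
```

```text
time_s: 18.0
position: [466.4, 345.0, 84.6]
eef_rot: [[-0.968, 0.25, 0.002], [0.249, 0.968, -0.004], [-0.003, -0.003, -1.0]]
ft_force: [2.2, -5.6, -1.0]
gripper_width: 21.2
finger_force: 79.7
```

```bash

python3 -m inch '[[[-0.0015,0.0037,0,0,0,0,0.05],[-0.0015,0.0037,0,0,0,0,0.05],[-0.0015,0.0037,0,0,0,0,0.05],[-0.0015,0.0037,0,0,0,0,0.05]]]' 80
```

```text
time_s: 18.4
position: [476.1, 358.2, 84.7]
eef_rot: [[-0.968, 0.249, 0.002], [0.249, 0.968, -0.003], [-0.003, -0.002, -1.0]]
ft_force: [2.4, -4.7, -1.7]
gripper_width: 20.9
finger_force: 79.7
```

```bash

python3 -m inch '[[[-0.0015,0.0037,0,0,0,0,0.05],[-0.0013,0.0038,0,0,0,0,0.05],[-0.0008,0.0039,0,0,0,0,0.05],[-0.0003,0.004,0,0,0,0,0.05]]]' 80
```

```text
time_s: 18.8
position: [483.9, 372.8, 84.9]
eef_rot: [[-0.968, 0.249, 0.002], [0.249, 0.968, -0.002], [-0.003, -0.001, -1.0]]
ft_force: [1.9, -4.7, -0.5]
gripper_width: 21.2
finger_force: 79.7
```

```bash

python3 -m inch '[[[0.0005,0.004,0,0,0,0,0.05],[0.0009,0.0038,0,0,0,0,0.05],[0.0011,0.0038,0,0,0,0,0.05],[0.0015,0.0037,0,0,0,0,0.05]]]' 80
```

```text
time_s: 19.2
position: [484.1, 389.5, 85.2]
eef_rot: [[-0.969, 0.249, 0.003], [0.249, 0.969, -0.0], [-0.003, 0.001, -1.0]]
ft_force: [4.2, -2.2, -1.2]
gripper_width: 21.1
finger_force: 79.6
```

```bash

python3 -m inch '[[[0.0022,0.0034,0,0,0,0,0.05],[0.0025,0.0031,0,0,0,0,0.05],[0.0014,0.0015,0,0,0,0,0.05]]]' 80
python3 -m inch '[[[0.0016,0.0014,0,0,0,0,0.05]]]' 80
```

```text
time_s: 19.5
position: [479.9, 399.5, 85.3]
eef_rot: [[-0.969, 0.248, 0.003], [0.248, 0.969, 0.001], [-0.003, 0.002, -1.0]]
ft_force: [6.2, -0.7, -0.1]
gripper_width: 21.0
finger_force: 79.6
time_s: 19.6
position: [478.8, 401.2, 85.3]
eef_rot: [[-0.969, 0.248, 0.003], [0.248, 0.969, 0.001], [-0.003, 0.002, -1.0]]
ft_force: [6.5, -3.2, -0.4]
gripper_width: 21.1
finger_force: 79.6
```

```bash

python3 -m inch '[[[0.0017,0.0013,0,0,0,0,0.05]]]' 80
python3 -m inch '[[[0.001,0.0006,0,0,0,0,0.05]]]' 80
```

```text
time_s: 19.7
position: [478.2, 401.7, 85.3]
eef_rot: [[-0.968, 0.249, 0.005], [0.249, 0.968, -0.001], [-0.005, -0.0, -1.0]]
ft_force: [12.5, -8.7, -0.9]
gripper_width: 21.2
finger_force: 79.6
time_s: 19.8
position: [477.8, 402.1, 85.3]
eef_rot: [[-0.968, 0.249, 0.006], [0.249, 0.968, -0.002], [-0.006, -0.001, -1.0]]
ft_force: [11.2, -7.8, -1.2]
gripper_width: 21.2
finger_force: 79.6
```

Cam_b's pointer is at its stop too. I'll back off and head back to the stand.

```bash

python3 -m inch '[[[-0.0022,-0.002,0,0,0,0,0.05],[-0.005,0.006,0,0,0,0,0.05],[-0.005,0.006,0,0,0,0,0.05],[0,0,-0.03,0,0,0,0.05],[0,0,-0.04,0,0,0,0.05],[0,0,-0.035,0,0,0,0.05],[0,0,0,0,0,0,0.05],[0,0,0,0,0,0,0.05]]]' 80
python3 -c "
from h import *
w=cams.capture('top');move(452.1,112.4,190,75.63)"
```

```text
time_s: 20.6
position: [489.8, 410.3, 190.2]
eef_rot: [[-0.969, 0.248, 0.001], [0.248, 0.969, 0.001], [-0.001, 0.001, -1.0]]
ft_force: [-0.1, 0.4, -1.7]
gripper_width: 21.1
finger_force: 79.9
pos [489.2 409.8 189. ] yaw_y 75.65 shift m [-0.0378 -0.2973 -0.0008] turn [-0.04 -0.04  0.02] F [ 0.5  0.1 -1.4] t 20.6 w 21.3
```

```bash

python3 -m inch '[[[-0.0054,-0.0425,0,0,0,0,0.05],[-0.0054,-0.0425,0,0,0,0,0.05],[-0.0054,-0.0425,0,0,0,0,0.05],[-0.0054,-0.0425,0,0,0,0,0.05],[-0.0054,-0.0425,0,0,0,0,0.05],[-0.0054,-0.0425,0,0,0,0,0.05],[-0.0054,-0.0425,0,0,0,0,0.05],[0,0,0,0,0,0,0.05]]]' 80
python3 -m inch '[[[0,0,0.02,0,0,0,0.05],[0,0,0.02,0,0,0,0.05],[0,0,0.01,0,0,0,0.05],[0,0,0,0,0,0,0.05],[0,0,0,0,0,0,0.05]]]' 80
python3 -c "
from h import *
w=cams.capture('wrist');move(452.1,112.4,70,75.63)
s=cams.capture('side')
cv2.imwrite('pics/w6.png',np.hstack([warp(w,50,450.5,112,60),cv2.resize(s['color'][150:290,210:350,::-1],(400,400),interpolation=cv2.INTER_CUBIC)]))"
```

```text
time_s: 21.45
position: [450.2, 108.0, 188.5]
eef_rot: [[-0.968, 0.252, -0.003], [0.252, 0.968, -0.002], [0.003, -0.003, -1.0]]
ft_force: [-0.5, 0.3, -1.3]
gripper_width: 21.2
finger_force: 79.8
time_s: 21.95
position: [452.1, 112.3, 139.7]
eef_rot: [[-0.969, 0.248, -0.001], [0.248, 0.969, -0.0], [0.001, -0.0, -1.0]]
ft_force: [0.2, 0.1, -0.8]
gripper_width: 20.9
finger_force: 79.8
pos [452.5 112.4 140.2] yaw_y 75.66 shift m [ 0.0004 -0.0001  0.0702] turn [0.   0.01 0.03] F [ 0.3 -0.1 -0.8] t 22.0 w 20.9
```

View pics/w6.png

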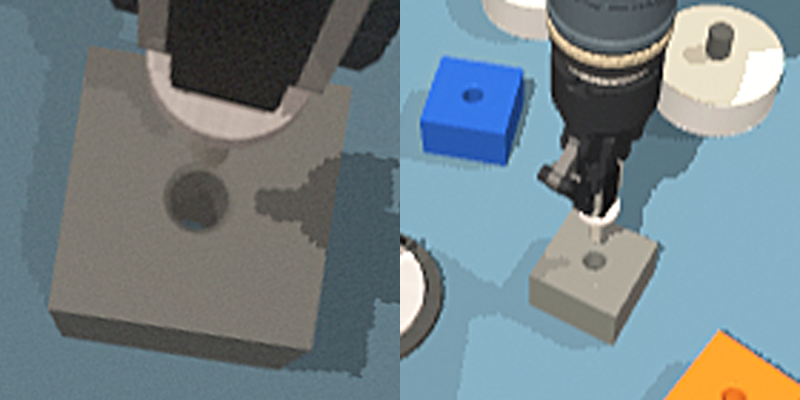

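The hole's centre in the warp is at about (197,201), which is (450.2,113). The pin was taken out at this same TCP pose, so I'll lower it straight down.

```bash

python3 -m inch '[[[0,0,0.02,0,0,0,0.05],[0,0,0.02,0,0,0,0.05],[0,0,0.015,0,0,0,0.05],[0,0,0.01,0,0,0,0.05],[0,0,0,0,0,0,0.05],[0,0,0,0,0,0,0.05]]]' 80
python3 -m inch '[[[0,0,0.006,0,0,0,0.05],[0,0,0.004,0,0,0,0.05],[0,0,0.001,0,0,0,0.05],[0,0,0,0,0,0,0.05]]]' 80
```

```text
time_s: 22.65
position: [452.6, 112.1, 75.4]
eef_rot: [[-0.969, 0.248, 0.001], [0.248, 0.969, 0.0], [-0.001, 0.0, -1.0]]
ft_force: [0.2, 0.4, -0.2]
gripper_width: 21.4
finger_force: 79.8
time_s: 23.05
position: [452.1, 111.9, 63.7]
eef_rot: [[-0.969, 0.248, -0.0], [0.248, 0.969, -0.0], [0.0, -0.0, -1.0]]
ft_force: [0.4, 0.1, -0.7]
gripper_width: 20.9
finger_force: 79.8
```

```bash

python3 -m inch '[[[0,0,0.001,0,0,0,0.05],[0,0,0,0,0,0,0.05],[0,0,0,0,0,0,0.3],[0,0,0,0,0,0,0.7],[0,0,0,0,0,0,1],[0,0,0,0,0,0,1],[0,0,0,0,0,0,1]]]' 80
python3 -m inch '[[[0,0,-0.02,0,0,0,1],[0,0,-0.03,0,0,0,1],[0,0,-0.04,0,0,0,1],[0,0,-0.04,0,0,0,1],[0,0,0,0,0,0,1],[0,0,0,0,0,0,1]]]' 80
python3 -c "
from h import *
move(452.1,112.4,190,75.63)
w=cams.capture('wrist');t=cams.capture('top')
cv2.imwrite('pics/w7.png',np.hstack([cv2.resize(w['color'][:,:,::-1],(400,300)),cv2.resize(t['color'][:,:,::-1],(400,300))]))"
```

```text
time_s: 23.75
position: [452.2, 112.0, 62.8]
eef_rot: [[-0.969, 0.248, 0.0], [0.248, 0.969, -0.0], [-0.0, -0.0, -1.0]]
ft_force: [-0.4, 0.3, -0.8]
gripper_width: 81.8
finger_force: 0.0
time_s: 24.35
position: [452.7, 112.1, 193.6]
eef_rot: [[-0.969, 0.248, 0.002], [0.248, 0.969, 0.0], [-0.002, 0.001, -1.0]]
ft_force: [0.2, 0.7, -1.2]
gripper_width: 85.5
finger_force: 0.0
pos [452.7 112.1 193.6] yaw_y 75.63 shift m [0.0007 0.0001 0.0036] turn [ 0.05  0.11 -0.  ] F [ 0.2  0.7 -1.2] t 24.4 w 85.5
```

View pics/w7.png

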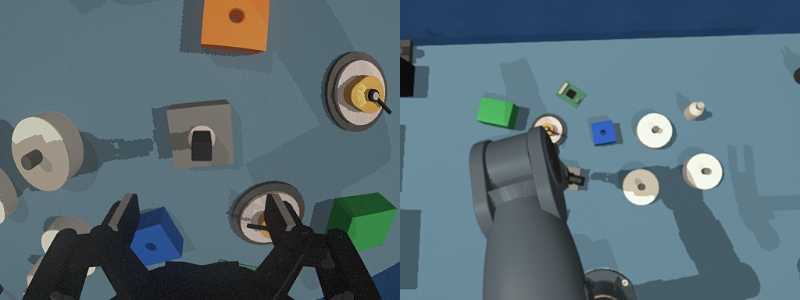

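The stylus hangs in the stand again. Cover2 has been knocked aside: in the 400-px view it's at (241,187), up from (235,180). I'll find it from closer.

```bash
python3 -m inch '[[[-0.0143,-0.0347,0,0,0,0,1],[-0.0143,-0.0347,0,0,0,0,1],[-0.0143,-0.0347,0,0,0,0,1],[-0.0143,-0.0347,0,0,0,0,1],[-0.0143,-0.0347,0,0,0,0,1],[-0.0143,-0.0347,0,0,0,0,1],[-0.0143,-0.0347,0,0,0,0,1],[0,0,0,0,0,0,1]]]' 60
python3 -c "
from h import *
move(412,-150,190,75.63);print(telemetry.state()['q'].round(1))
w=cams.capture('wrist')
cv2.imwrite('pics/w8.png',np.hstack([cv2.resize(w['color'][:,:,::-1],(400,300)),warp(w,83,412,-150,75,300)]))"
```

```text
time_s: 25.25
position: [488.7, -151.6, 191.1]
eef_rot: [[-0.968, 0.252, -0.002], [0.252, 0.968, -0.0], [0.002, -0.001, -1.0]]
ft_force: [0.3, -0.1, 0.7]
gripper_width: 85.1
finger_force: 0.0
pos [ 488.7 -151.6  191.1] yaw_y 75.42 shift m [ 0.0746 -0.0178  0.0013] turn [-0.05 -0.11 -0.21] F [ 0.3 -0.1  0.7] t 25.2 w 85.1
[-17.2  13.4  -7.1  69.6  -0.1  -2.6]
```

View pics/w8.png

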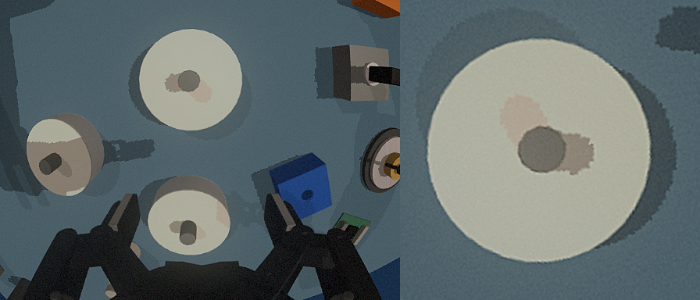

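Warped at knob height, the knob is at (142,149) in the patch, which is (412.3,-146.3). Grasping it there.

```bash
python3 -m inch '[[[0.0251,-0.0047,0,0,0,0,1],[0.0251,-0.0047,0,0,0,0,1],[0.0251,-0.0047,0.02,0,0,0,1],[0,0,0.04,0,0,0,1],[0,0,0.03,0,0,0,1],[0,0,0.02,0,0,0,1],[0,0,0,0,0,0,1],[0,0,0,0,0,0,1]]]' 60
python3 -c "
from h import *
move(412.3,-146.3,58)"
```

```text
time_s: 26.1
position: [412.0, -142.3, 82.8]
eef_rot: [[-0.969, 0.247, -0.001], [0.247, 0.969, 0.001], [0.002, 0.0, -1.0]]
ft_force: [0.4, -0.0, -0.1]
gripper_width: 85.6
finger_force: 0.0
pos [ 412.  -142.3   82.8] yaw_y 75.68 shift m [-0.0013 -0.0038  0.0248] turn None F [ 0.4 -0.  -0.1] t 26.1 w 85.6
```

```bash
python3 -m inch '[[[-0.0013,-0.0038,0.01,0,0,0,1],[0,0,0.008,0,0,0,1],[0,0,0.006,0,0,0,1],[0,0,0,0,0,0,1],[0,0,0,0,0,0,0.4],[0,0,0,0,0,0,0.1],[0,0,0,0,0,0,0.1],[0,0,0,0,0,0,0.1]]]' 60
python3 -m inch '[[[0,0,0,0,0,0,0.1],[0,0,0,0,0,0,0.1],[0,0,0,0,0,0,0.1]]]' 60
python3 -m inch '[[[0,0,-0.02,0,0,0,0.1],[0,0,-0.03,0,0,0,0.1],[0,0,-0.03,0,0,0,0.1],[0,0,-0.02,0,0,0,0.1],[0,0,0,0,0,0,0.1],[0,0,0,0,0,0,0.1]]]' 60
python3 -c "
from h import *
move(449.3,381.9,160);print(telemetry.state()['q'].round(1))"
```

```text
time_s: 26.9
position: [412.9, -147.2, 59.0]
eef_rot: [[-0.969, 0.248, 0.0], [0.248, 0.969, -0.0], [-0.0, -0.0, -1.0]]
ft_force: [-0.3, 0.4, -0.2]
gripper_width: 28.3
finger_force: 0.0
time_s: 27.2
position: [412.9, -147.1, 59.3]
eef_rot: [[-0.969, 0.248, 0.001], [0.248, 0.969, -0.0], [-0.001, -0.0, -1.0]]
ft_force: [-1.1, -0.4, 5.4]
gripper_width: 22.1
finger_force: 58.5
time_s: 27.8
position: [412.7, -147.1, 158.5]
eef_rot: [[-0.969, 0.248, 0.0], [0.248, 0.969, -0.0], [-0.0, -0.0, -1.0]]
ft_force: [0.4, 0.4, -1.4]
gripper_width: 22.1
finger_force: 59.0
pos [ 412.7 -147.1  158.5] yaw_y 75.63 shift m [ 0.0958  0.5215 -0.0016] turn None F [ 0.4  0.4 -1.4] t 27.8 w 22.1
[-19.6   7.4 -19.7  62.8  -0.   -5.2]
```

```bash
python3 -m inch '[[[0,0,-0.02,0,0,0,0.1],[0,0,-0.02,0,0,0,0.1],[0.0074,0.0401,0,0,0,0,0.1],[0.0074,0.0401,0,0,0,0,0.1],[0.0074,0.0401,0,0,0,0,0.1],[0.0074,0.0401,0,0,0,0,0.1],[0.0074,0.0401,0,0,0,0,0.1],[0.0074,0.0401,0,0,0,0,0.1]]]' 60
python3 -m inch '[[[0.0074,0.0401,0,0,0,0,0.1],[0.0074,0.0401,0,0,0,0,0.1],[0.0074,0.0401,0,0,0,0,0.1],[0.0074,0.0401,0,0,0,0,0.1],[0.0074,0.0401,0,0,0,0,0.1],[0.0074,0.0401,0,0,0,0,0.1],[0,0,0,0,0,0,0.1],[0,0,0,0,0,0,0.1]]]' 60
python3 -c "
from h import *
move(450,381.7,150)
s=cams.capture('side');print(fit(s,450,381,False))"
```

```text
time_s: 28.6
position: [428.5, 98.5, 197.3]
eef_rot: [[-0.969, 0.248, -0.002], [0.248, 0.969, -0.001], [0.002, -0.001, -1.0]]
ft_force: [1.1, 0.3, -0.9]
gripper_width: 22.1
finger_force: 59.3
time_s: 29.4
position: [445.3, 341.4, 196.6]
eef_rot: [[-0.969, 0.246, -0.003], [0.246, 0.969, -0.002], [0.002, -0.003, -1.0]]
ft_force: [-0.2, 0.0, -1.9]
gripper_width: 22.3
finger_force: 59.4
pos [445.3 341.4 196.6] yaw_y 75.73 shift m [0.0052 0.0404 0.0464] turn None F [-0.2  0.  -1.9] t 29.4 w 22.3
{'a': (np.float64(0.16296728971962618), array([450.7, 389.8]), np.float64(201.9)), 'b': (np.float64(0.44577492211838005), array([447.8, 385. ]), np.float64(343.2)), 'c': (np.float64(0.22527258566978192), array([452.4, 388.8]), np.float64(198.7))}
```

```bash
python3 -m inch '[[[0.0026,0.0202,0,0,0,0,0.1],[0.0026,0.0202,0,0,0,0,0.1],[0,0,0.02,0,0,0,0.1],[0,0,0.025,0,0,0,0.1],[0,0,0.02,0,0,0,0.1],[0,0,0,0,0,0,0.1],[0,0,0,0,0,0,0.1]]]' 60
python3 -c "
from h import *
move(450,381.7,75)
w=cams.capture('wrist');s=cams.capture('side')
cv2.imwrite('pics/w9.png',np.hstack([cv2.resize(w['color'][:,:,::-1],(400,300)),cv2.resize(s['color'][274:384,190:300,::-1],(300,300),interpolation=cv2.INTER_CUBIC)]))"
```

```text
time_s: 30.15
position: [451.2, 380.4, 133.9]
eef_rot: [[-0.968, 0.249, -0.001], [0.249, 0.968, -0.001], [0.001, -0.001, -1.0]]
ft_force: [0.2, -0.5, -0.3]
gripper_width: 21.9
finger_force: 59.6
pos [451.2 380.4 133.9] yaw_y 75.56 shift m [0.0014 0.001  0.0589] turn None F [ 0.2 -0.5 -0.3] t 30.1 w 21.9
```

View pics/w9.png

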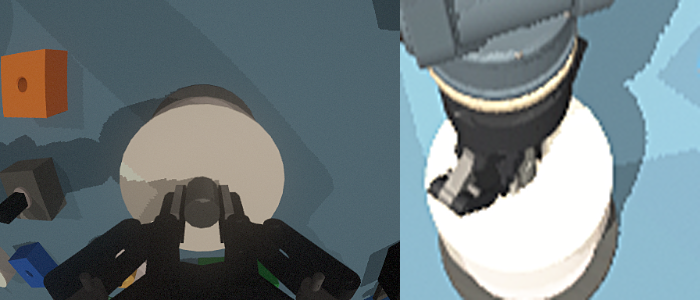

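```bash
python3 -m inch '[[[0.0014,0.001,0.015,0,0,0,0.1],[0,0,0.018,0,0,0,0.1],[0,0,0.012,0,0,0,0.1],[0,0,0.006,0,0,0,0.1],[0,0,0.004,0,0,0,0.1],[0,0,0,0,0,0,0.1],[0,0,0,0,0,0,0.1]]]' 60
python3 -m inch '[[[0,0,0.004,0,0,0,0.1],[0,0,0.003,0,0,0,0.1],[0,0,0,0,0,0,0.1],[0,0,0,0,0,0,0.1]]]' 60
```

```text
time_s: 30.95
position: [450.3, 383.0, 79.4]
eef_rot: [[-0.969, 0.248, 0.001], [0.248, 0.969, 0.0], [-0.0, 0.001, -1.0]]
ft_force: [-0.4, -0.2, -1.6]
gripper_width: 22.4
finger_force: 59.6
time_s: 31.35
position: [450.0, 382.8, 71.7]
eef_rot: [[-0.969, 0.248, -0.0], [0.248, 0.969, -0.0], [0.0, -0.0, -1.0]]
ft_force: [0.2, -0.3, -0.9]
gripper_width: 22.1
finger_force: 59.6
```

```bash
python3 -m inch '[[[-0.0003,-0.001,0.001,0,0,0,0.1],[0,0,0.0015,0,0,0,0.1],[0,0,0.001,0,0,0,0.1],[0,0,0,0,0,0,0.1]]]' 60
```

```text
time_s: 31.75
position: [450.2, 381.7, 69.3]
eef_rot: [[-0.969, 0.248, 0.001], [0.248, 0.969, 0.0], [-0.001, 0.0, -1.0]]
ft_force: [-2.5, -3.7, 8.6]
gripper_width: 22.1
finger_force: 60.7
```

```bash
python3 -m inch '[[[0,0,-0.0015,0,0,0,0.1],[0,0,0,0,0,0,0.1],[0,0,0,0,0,0,0.3],[0,0,0,0,0,0,0.6],[0,0,0,0,0,0,1],[0,0,0,0,0,0,1],[0,0,0,0,0,0,1]]]' 60
python3 -m inch '[[[0,0,-0.02,0,0,0,1],[0,0,-0.03,0,0,0,1],[0,0,-0.035,0,0,0,1],[0,0,-0.035,0,0,0,1],[0,0,0,0,0,0,1]]]' 60
python3 -c "
from h import *
t=cams.capture('top');s=cams.capture('side')
move(700,-190,190,75)
cv2.imwrite('pics/v10.png',np.hstack([cv2.resize(t['color'][:,:,::-1],(400,300)),cv2.resize(s['color'][274:384,190:300,::-1],(300,300),interpolation=cv2.INTER_CUBIC)]))"
```

```text
time_s: 32.45
position: [450.1, 381.8, 69.7]
eef_rot: [[-0.969, 0.248, -0.0], [0.248, 0.969, -0.0], [-0.0, -0.0, -1.0]]
ft_force: [0.3, 0.1, -0.2]
gripper_width: 81.5
finger_force: 0.0
time_s: 32.95
position: [451.9, 383.3, 194.7]
eef_rot: [[-0.969, 0.248, 0.006], [0.248, 0.969, 0.005], [-0.004, 0.006, -1.0]]
ft_force: [0.3, 0.6, 0.1]
gripper_width: 85.6
finger_force: 0.0
pos [450.4 382.1 190.4] yaw_y 75.63 shift m [-3.838e-01 -4.922e-01  1.000e-04] turn [0.07 0.06 0.63] F [-0.3 -0.3 -0.7] t 33.0 w 85.3
```

View pics/v10.png

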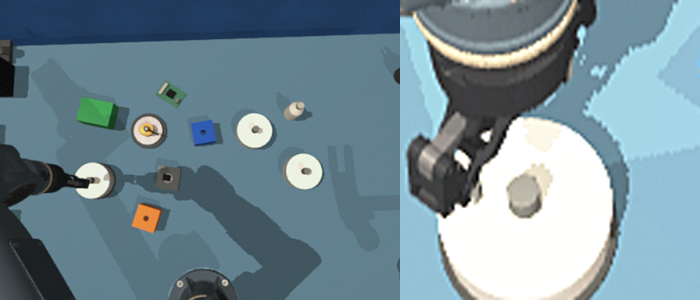

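Cover2 now sits over cam_b, concentric in the top view at (95,180), and cover1 is unmoved at (255,130). Going for cover1.

```bash
python3 -m inch '[[[-0.0232,-0.0306,0,0,0,0,1],[-0.0232,-0.0306,0,0,0,0,1],[-0.0232,-0.0306,0,0,0,0,1],[-0.0232,-0.0306,0,0,0,0,1],[-0.0232,-0.0306,0,0,0,0,1],[-0.0232,-0.0306,0,0,0,0,1],[-0.0232,-0.0306,0,0,0,0,1],[-0.0232,-0.0306,0,0,0,0,1]]]' 60
python3 -m inch '[[[-0.0232,-0.0306,0,0,0,0,1],[-0.0232,-0.0306,0,0,0,0,1],[-0.0232,-0.0306,0,0,0,0,1],[-0.0232,-0.0306,0,0,0,0,1],[-0.0232,-0.0306,0,0,0,0,1],[-0.0232,-0.0306,0,0,0,0,1],[-0.0232,-0.0306,0,0,0,0,1],[-0.0232,-0.0306,0,0,0,0,1]]]' 60
cat >> h.py <<'E'
def knob(c,cx,cy,z=83,h=75,n=600):
    g=cv2.GaussianBlur(warp(c,z,cx,cy,h,n),(0,0),2);s=2*h/(n-1);gr=cv2.cvtColor(g,cv2.COLOR_BGR2GRAY)
    f=lambda p:(cx+h-p[1]*s,cy+h-p[0]*s,p[2]*s)
    k=cv2.HoughCircles(gr,cv2.HOUGH_GRADIENT,1,5,param1=60,param2=12,minRadius=int(10.5/s),maxRadius=int(13.5/s))
    if k is not None:
        for p in k[0][:3]: print("knob",np.round(f(p),1),"grey",gr[int(p[1]),int(p[0])])
    g2=cv2.GaussianBlur(warp(c,z-32,cx,cy,h,n),(0,0),2);m=((g2[...,2].astype(int)-g2[...,0])>-8).astype(np.uint8)
    cs=max(cv2.findContours(m,cv2.RETR_EXTERNAL,cv2.CHAIN_APPROX_NONE)[0],key=cv2.contourArea);q,r=cv2.minEnclosingCircle(cs)
    print("disc",np.round(f((*q,r)),1))
E
python3 -c "
from h import *
move(690,-200,190,75)
w=cams.capture('wrist');knob(w,614,-207);print(telemetry.state()['q'].round(1))"
```

```text
time_s: 33.85
position: [568.7, 96.9, 188.1]
eef_rot: [[-0.969, 0.248, -0.003], [0.248, 0.969, -0.001], [0.002, -0.001, -1.0]]
ft_force: [-0.3, 0.6, -0.4]
gripper_width: 85.5
finger_force: 0.0
time_s: 34.65
position: [687.9, -186.0, 187.7]
eef_rot: [[-0.969, 0.248, -0.003], [0.248, 0.969, 0.001], [0.003, -0.0, -1.0]]
ft_force: [-0.1, 0.8, 0.1]
gripper_width: 85.5
finger_force: 0.0
pos [ 687.9 -186.   187.7] yaw_y 75.63 shift m [-0.0055 -0.013  -0.0023] turn [-0.   -0.16  0.63] F [-0.1  0.8  0.1] t 34.6 w 85.5
knob [ 614.5 -205.2   11.7] grey 109
knob [ 614.5 -204.    12.3] grey 110
knob [ 612.7 -203.2   12.8] grey 112
disc [ 614.7 -205.2   63.7]
[-15.5  34.1  25.2  81.2  -0.1  -0.9]
```

```bash
python3 -m inch '[[[0.022,-0.011,0,0,0,0,1],[0.022,-0.011,0,0,0,0,1],[0.022,-0.011,0.01,0,0,0,1],[0,0,0.03,0,0,0,1],[0,0,0.03,0,0,0,1],[0,0,0.025,0,0,0,1],[0,0,0,0,0,0,1],[0,0,0,0,0,0,1]]]' 60
python3 -c "
from h import *
move(614.5,-205,59)"
```

```text
time_s: 35.5
position: [615.4, -200.0, 94.1]
eef_rot: [[-0.969, 0.248, -0.002], [0.248, 0.969, 0.001], [0.002, 0.0, -1.0]]
ft_force: [0.5, -0.2, 1.2]
gripper_width: 85.2
finger_force: 0.0
pos [ 615.4 -200.    94.1] yaw_y 75.63 shift m [-0.0005 -0.0051  0.035 ] turn None F [ 0.5 -0.2  1.2] t 35.5 w 85.2
```

```bash
python3 -m inch '[[[-0.0005,-0.005,0.012,0,0,0,1],[0,0,0.012,0,0,0,1],[0,0,0.01,0,0,0,1],[0,0,0,0,0,0,1],[0,0,0,0,0,0,1]]]' 60
python3 -m inch '[[[0,0,0,0,0,0,0.4],[0,0,0,0,0,0,0.1],[0,0,0,0,0,0,0.1],[0,0,0,0,0,0,0.1],[0,0,0,0,0,0,0.1],[0,0,0,0,0,0,0.1]]]' 60
python3 -m inch '[[[0,0,-0.02,0,0,0,0.1],[0,0,-0.03,0,0,0,0.1],[0,0,-0.04,0,0,0,0.1],[0,0,-0.04,0,0,0,0.1],[0,0,0,0,0,0,0.1],[0,0,0,0,0,0,0.1]]]' 60
python3 -c "
from h import *
move(632.5,190,190)"
```

```text
time_s: 36.0
position: [615.1, -205.1, 60.6]
eef_rot: [[-0.969, 0.248, -0.001], [0.248, 0.969, 0.0], [0.001, -0.0, -1.0]]
ft_force: [-0.5, -0.3, 0.6]
gripper_width: 85.4
finger_force: 0.0
time_s: 36.6
position: [615.6, -205.3, 61.4]
eef_rot: [[-0.969, 0.248, 0.001], [0.248, 0.969, -0.0], [-0.001, -0.0, -1.0]]
ft_force: [0.1, 1.3, 4.2]
gripper_width: 21.8
finger_force: 58.9
time_s: 37.2
position: [615.6, -205.3, 191.5]
eef_rot: [[-0.969, 0.248, 0.001], [0.248, 0.969, -0.001], [-0.002, -0.0, -1.0]]
ft_force: [-0.5, 0.0, -1.6]
gripper_width: 22.0
finger_force: 58.8
pos [ 615.6 -205.3  191.5] yaw_y 75.63 shift m [0.0818 0.3871 0.0012] turn None F [-0.5  0.  -1.6] t 37.2 w 22.0
```

```bash
python3 -c "
from h import *
s=cams.capture('side');print(fit(s,632,190,False)['a'])"
python3 -m inch '[[[0.009,0.0425,0,0,0,0,0.1],[0.009,0.0425,0,0,0,0,0.1],[0.009,0.0425,0,0,0,0,0.1],[0.009,0.0425,0,0,0,0,0.1],[0.009,0.0425,0,0,0,0,0.1],[0.009,0.0425,0,0,0,0,0.1],[0.009,0.0425,0,0,0,0,0.1],[0.009,0.0425,0,0,0,0,0.1]]]' 60
python3 -m inch '[[[0.009,0.0425,0,0,0,0,0.1],[0,0,0,0,0,0,0.1],[0,0,0,0,0,0,0.1]]]' 60
python3 -c "
from h import *
move(633.5,189.8,130)"
```

```text
(np.float64(0.0458729216152019), array([633.9, 189.9]), np.float64(101.6))
time_s: 38.05
position: [628.8, 143.6, 188.7]
eef_rot: [[-0.969, 0.248, -0.003], [0.248, 0.969, -0.001], [0.003, -0.002, -1.0]]
ft_force: [-0.2, -0.8, -0.8]
gripper_width: 22.1
finger_force: 58.9
time_s: 38.35
position: [630.7, 186.4, 188.6]
eef_rot: [[-0.969, 0.246, -0.003], [0.246, 0.969, -0.001], [0.003, -0.002, -1.0]]
ft_force: [0.8, -0.8, -1.3]
gripper_width: 22.1
finger_force: 58.9
pos [630.7 186.4 188.6] yaw_y 75.76 shift m [-0.002   0.0041  0.0586] turn None F [ 0.8 -0.8 -1.3] t 38.4 w 22.1
```

Station 1 hasn't moved (side fit 633.9,189.9, as before). Lowering.

```bash
python3 -m inch '[[[-0.001,0.002,0.015,0,0,0,0.1],[0,0,0.03,0,0,0,0.1],[0,0,0.03,0,0,0,0.1],[0,0,0.015,0,0,0,0.1],[0,0,0,0,0,0,0.1],[0,0,0,0,0,0,0.1]]]' 60
python3 -c "
from h import *
move(633.5,189.8,75)"
```

```text
time_s: 38.95
position: [633.1, 186.0, 100.6]
eef_rot: [[-0.968, 0.249, -0.001], [0.249, 0.968, -0.001], [0.001, -0.001, -1.0]]
ft_force: [0.6, 0.2, -1.5]
gripper_width: 22.0
finger_force: 58.9
pos [633.1 186.  100.6] yaw_y 75.56 shift m [0.0005 0.0038 0.0256] turn None F [ 0.6  0.2 -1.5] t 39.0 w 22.0
```

```bash
python3 -m inch '[[[0.0003,0.0035,0,0,0,0,0.1],[0,0,0.01,0,0,0,0.1],[0,0,0.01,0,0,0,0.1],[0,0,0,0,0,0,0.1],[0,0,0,0,0,0,0.1]]]' 60
python3 -c "
from h import *
move(633.5,189.8,71)"
```

```text
time_s: 39.45
position: [633.4, 190.5, 80.3]
eef_rot: [[-0.969, 0.248, -0.001], [0.248, 0.969, -0.0], [0.001, -0.001, -1.0]]
ft_force: [0.0, 0.4, -0.5]
gripper_width: 22.2
finger_force: 58.9
pos [633.4 190.5  80.3] yaw_y 75.63 shift m [-0.0003 -0.0007  0.0093] turn None F [ 0.   0.4 -0.5] t 39.5 w 22.2
```

```bash
python3 -m inch '[[[-0.0003,-0.0007,0.004,0,0,0,0.1],[0,0,0.003,0,0,0,0.1],[0,0,0.001,0,0,0,0.1],[0,0,0,0,0,0,0.1]]]' 60
python3 -m inch '[[[0,0,0.0012,0,0,0,0.1],[0,0,0.001,0,0,0,0.1],[0,0,0,0,0,0,0.1]]]' 60
```

```text
time_s: 39.85
position: [633.8, 189.8, 72.6]
eef_rot: [[-0.969, 0.248, -0.0], [0.248, 0.969, -0.0], [0.0, -0.0, -1.0]]
ft_force: [-0.1, 0.3, -1.0]
gripper_width: 22.4
finger_force: 58.9
time_s: 40.15
position: [634.1, 189.9, 71.3]
eef_rot: [[-0.969, 0.248, 0.001], [0.248, 0.969, 0.0], [-0.001, 0.0, -1.0]]
ft_force: [-2.1, -0.4, 5.4]
gripper_width: 21.8
finger_force: 59.7
```

Seated at 71.3, as predicted. I'll release, retreat and check.

```bash
python3 -m inch '[[[0,0,-0.001,0,0,0,0.1],[0,0,0,0,0,0,0.1],[0,0,0,0,0,0,0.3],[0,0,0,0,0,0,0.6],[0,0,0,0,0,0,1],[0,0,0,0,0,0,1],[0,0,0,0,0,0,1]]]' 60
python3 -m inch '[[[0,0,-0.02,0,0,0,1],[0,0,-0.03,0,0,0,1],[0,0,-0.035,0,0,0,1],[0,0,-0.035,0,0,0,1],[-0.02,0,0,0,0,0,1],[-0.03,0,0,0,0,0,1],[-0.02,0,0,0,0,0,1],[0,0,0,0,0,0,1]]]' 60
python3 -c "
from h import *
w=cams.capture('wrist');s=cams.capture('side');t=cams.capture('top')
knob(w,632,190,93)
def dark(c,cx,cy,f):
    g=warp(c,10,cx,cy,75,600,f);s=150/599
    m=(g.max(2)<120)&(g[...,2].astype(int)-g[...,0]>-6);return m
cr=lambda im,u,v,h:cv2.resize(im[max(v-h,0):v+h,max(u-h,0):u+h,::-1],(260,260),interpolation=cv2.INTER_CUBIC)
cv2.imwrite('pics/end.png',np.vstack([np.hstack([cr(w['color'],*proj(w,[632,190,40],True)[0].astype(int),70),cr(s['color'],197,252,40),cr(s['color'],237,340,44)]),
 np.hstack([cr(t['color'],125,231,32),cr(s['color'],278,240,40),cv2.resize(s['color'][:,:,::-1],(260,260))])]))"
```

```text
time_s: 40.85
position: [633.9, 189.8, 71.6]
eef_rot: [[-0.969, 0.248, -0.0], [0.248, 0.969, -0.0], [0.0, -0.0, -1.0]]
ft_force: [0.1, 0.6, 0.7]
gripper_width: 82.0
finger_force: 0.0
time_s: 41.65
position: [703.6, 171.6, 190.6]
eef_rot: [[-0.968, 0.249, 0.0], [0.249, 0.968, -0.0], [-0.0, -0.0, -1.0]]
ft_force: [-0.9, -0.2, -0.8]
gripper_width: 85.6
finger_force: 0.0
knob [633.3 190.   11.7] grey 110
knob [632.5 191.   12.6] grey 110
knob [634.8 190.   13.1] grey 109
disc [633.5 190.3  63.7]
```

View pics/end.png

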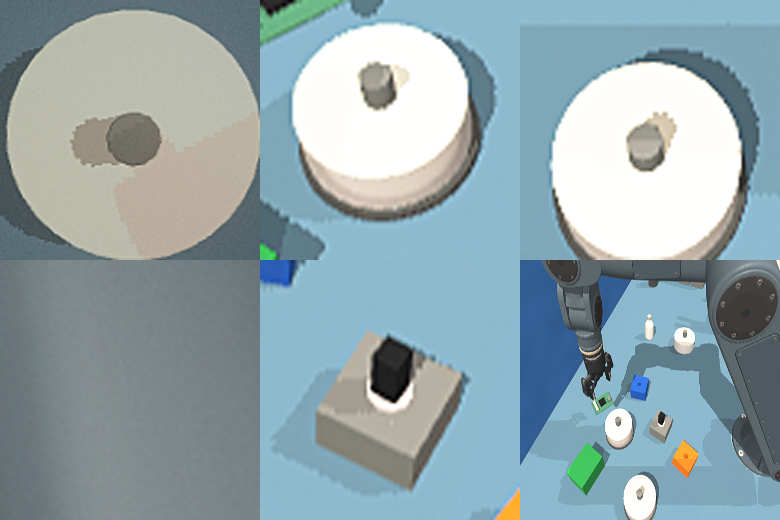

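Both covers sit flat and concentric with the dark rim showing evenly; cover1 is about 1 mm off the station axis. The stylus is in its grey stand and the other things haven't moved.

```bash
python3 -c "
from rig import job_done
print(job_done())"
```

```text
the job is handed in; nothing more can be done
None
```

I've handed the job in. Only stations a and b were on the bench, both unchecked, so I traced cam_a and then cam_b, each in one unbroken counter-clockwise pass to the pointer's far stop. The stylus is back in its stand, both cams are covered (cover1 about 1 mm off centre by measurement, the other checked by eye), and the bottle, box and circuit board weren't touched.

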